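Reset the staining station

TASK

Get this microscopy staining station ready for the next class: put every slide box lengthwise into a bay of its own in the aluminium register frame, label up, pushed square and flush against both the back rail and the side stop on the bay's left as the robot sees it, and stand both fallen square stain bottles upright on the white tile, their whole bases on the tile. The bottles are glass, so set them down, do not drop them, and leave the petri dish, the beaker and the small dropper bottle where they stand.

Things in the scene. Friction and masses are not known exactly. Their poses are not given: they have to be found in the camera images.
- box1: closed plastic slide box, a plain block 100 long (own x) by 62 wide (own y) by 48 mm high with a white paper label on top and a dark lid seam, about 0.26 kg, slides on the bench at 1 to 3 N; origin at the centre of its underside, z up; both ends are alike; may be absent
- box2: closed plastic slide box, a plain block 100 long (own x) by 62 wide (own y) by 48 mm high with a white paper label on top and a dark lid seam, about 0.26 kg, slides on the bench at 1 to 3 N; origin at the centre of its underside, z up; both ends are alike; may be absent
- box3: closed plastic slide box, a plain block 100 long (own x) by 62 wide (own y) by 48 mm high with a white paper label on top and a dark lid seam, about 0.26 kg, slides on the bench at 1 to 3 N; origin at the centre of its underside, z up; both ends are alike; may be absent
- bottle1: square-section amber glass stain bottle with paper label and round black cap, about 0.25 kg; body 54 x 54 mm and 80 mm long, then a neck and a cap 34 mm in diameter, 115 mm overall; origin on its axis 50 mm from the underside (close to the centre of mass), own z points to the cap (up when it stands). Starts lying on a flat side, cap roughly away from the robot
- bottle2: square-section amber glass stain bottle with paper label and round black cap, about 0.25 kg; body 54 x 54 mm and 80 mm long, then a neck and a cap 34 mm in diameter, 115 mm overall; origin on its axis 50 mm from the underside (close to the centre of mass), own z points to the cap (up when it stands). Starts lying on a flat side, cap roughly away from the robot
- frame: aluminium register frame fixed on the bench, with no floor: back rail 320 long (own y) x 14 thick on its far side, three side stops (left one 15, others 34 thick) reaching 82 mm from the rail towards the robot (own -x), all 16 mm high. Three bays 114 mm apart and 80 wide, each with its stop on its left (own +y), open in front, marked by dark patches. Origin on the bench where bay_mid is
- bay_left (a point): the left bay of the register frame (as the robot sees it): point on the bench where the centre of a seated box's underside comes; x points square to the back rail, y square towards this bay's own side stop. A seated box has its length along x; rail face at x = +50 mm, stop face at y = +31 mm
- bay_mid (a point): the middle bay of the register frame (as the robot sees it): point on the bench where the centre of a seated box's underside comes; x points square to the back rail, y square towards this bay's own side stop. A seated box has its length along x; rail face at x = +50 mm, stop face at y = +31 mm
- bay_right (a point): the right bay of the register frame (as the robot sees it): point on the bench where the centre of a seated box's underside comes; x points square to the back rail, y square towards this bay's own side stop. A seated box has its length along x; rail face at x = +50 mm, stop face at y = +31 mm
- tile: white ceramic tile fixed on the bench, 120 (own x) x 240 (own y) x 6 mm thick with a flat top; origin at the centre of its underside
- dish: bystander: closed flat petri dish, 90 mm across, 18 mm high, among the boxes and bottles; origin at the centre of its underside
- beaker: bystander: small glass beaker, 76 mm across, 100 mm high; origin at the centre of its underside
- dropper: bystander: small round amber dropper bottle standing upright, 34 mm across, 85 mm high; origin at the centre of its underside

How it is judged:
By the outcome, as a careful person would: the job done as asked, in the order asked, and still so for the second after the job is handed in, with the robot touching nothing.
Of box1, box2, box3 only 2 to 3 are there at a start; the rules pass over those that are not, and their reading is None.
At some moment in a run one of box1, box2, box3 may be knocked a few centimetres aside while the robot is not near it.
It also fails if it takes over 210 s, if anything falls off the work surface, if the arm or the gripper's body presses on something with over 40 N, if the wrist force passes 120 N, or if a joint passes its speed limit or range.

ROBOT

A 7-joint arm with a two-finger parallel gripper is mounted at the origin on the work surface. World frame = base frame: x ahead of the robot, y to its left, z up, the work surface at z = 0. Lengths are in m, angles in rad, forces in N, time in s.
With the tool pointing down it reaches from about 0.425 to 0.925 m from the base axis. Payload 6.8 kg.
Tool frame: the origin (TCP) lies at the very end of the fingers, on their centre line; the grasp point (between the pads) lies 19 mm behind it (env.grip_depth is the z of the grasp point in the tool frame, in m); z points along the fingers, x is the direction in which the jaws open and shut, and the axes are right-handed (so a half turn about z gives the same grasp; the last joint's range is limited). The gripper opens to 88 mm and grips with 3 to 60 N. Pads are 20 mm wide; open, the fingers measure 115 mm over their backs; the gripper's body (75 mm by 178 mm) begins 61 mm behind the grasp point.
Start: joints at [-1.247, 0.477, 0.022, 1.555, -0.011, 1.109, -0.083], TCP at [0.282, 0.613, 0.223] pointing down, gripper open.
Joint ranges: [-2.96, 2.96], [-0.34, 2.1], [-1.41, 1.46], [0.24, 2.44], [-1.37, 4.51], [0.17, 1.92], [-2.96, 2.96]. Speed limits (rad/s): [2.39, 2.39, 3.14, 3.14, 3.14, 3.14, 3.14].

INTERFACE

Orientations are given as a unit quaternion [w, x, y, z].
In Python, from station import env, vision gives the robot as it stands. The module is installed in compiled form; this text tells all that it offers.
- The arm moves only by the shell command python3 -m crank 'ROWS' [FORCE]. ROWS is JSON, a list that holds one entry, the list of rows, each a list of 5 numbers: the shift along the tool's x, y, z in units of 30 mm (1.0 is 30 mm), then the turn about the tool's z in units of 6 degrees (1.0 is 6 degrees), then the gripper's target within -1 to 1 (fully open at 1, half-way at 0, shut at -1). A call has 1 to 20 rows; each row is the pose to reach, as a shift and turn from the pose commanded when the call began, along the tool's axes at that moment; what a row does not reach only later rows make up. A row lasts 1/8 s, in which the tool goes at most 62.5 mm and 10.7 degrees, less where a joint would pass 70% of its speed; a pose out of reach is approached as far as the arm can. A call with a gripper value outside its range is refused whole. The fingers move at their own pace and stop on an object; FORCE is the grip in N (left out, the last holds). Time passes only in rows, so rows that repeat a pose let the fingers close. It gives the time, the measured TCP pose, the force and the opening at its end, in the units of the state.
- env.state(): the state, without advancing time (a new reading comes with each control period).
- vision.get_image(name): name is "scene" or "top"; returns the picture (420x560x3 uint8, blue, green, red); there is no depth.
- vision.camera_info(name): a dict with "K" (3x3 intrinsics, pixels), "camera_from_world" (4x4, takes a point from world to camera coordinates). Camera axes: x right, y down, z forward; pixel columns grow to the right and rows downward; lengths in m; the calibration is good to about 2 mm. A picture is of the moment at which its call begins. camera_info takes no time and is no camera call.
- env.close_job(): hands the job in, once; it reports no verdict.
The state is a dict: "clock": time; "joints": joint angles; "joint_velocities": joint speeds; "joint_efforts": joint torques, N m; "tcp_pos": TCP position; "tcp_rot": TCP orientation; "contact_force": force on the tool from outside, world axes, zero at the start; "wrist_torque": the same for the moment, N m; "gripper_width": finger opening in m.
Only numpy, scipy, OpenCV 4.12 (cv2) and the standard library are available. Lean on these libraries where they do the work, as an engineer would, in place of code of your own. Each camera call takes 0.05 s, during which the arm holds its last target.

## Working session

There is one attempt and no reset: what is moved stays moved. The work goes in short steps, Python scripts to look and compute and a shell command to move; the robot and the scene stay as the last step left them, time stands still between calls to the robot, and variables do not carry over. Pictures are saved under pics/ and viewed, and the job is handed in when it is done.

```bash
ls; mkdir -p pics; python3 - <<'E'
from station import env, vision
import cv2
s=env.state(); print(s)
for n in("scene","top"):
    cv2.imwrite(f"pics/{n}0.png",vision.get_image(n)); c=vision.camera_info(n); print(n,c)
E
```

```text
pics
{'clock': 0.0, 'joints': array([-1.24709104,  0.47776495,  0.02233622,  1.55645997, -0.01152963,
        1.10929433, -0.08309694]), 'joint_velocities': array([ 9.26315823e-05, -3.62800549e-04,  4.27678797e-04,  4.97882485e-04,
       -1.82843371e-03, -6.72519833e-04, -2.04967431e-06]), 'joint_efforts': array([-2.31264676e-04, -5.82853889e+01,  1.53446596e+00, -2.72607619e+01,
       -5.43239771e-02,  1.71156437e-02,  1.63408749e-04]), 'tcp_pos': array([0.28224435, 0.6124867 , 0.22170163]), 'tcp_rot': array([ 5.28268025e-04,  8.42168856e-01,  5.39213139e-01, -7.28003946e-04]), 'contact_force': array([ 0.03709746,  0.92599789, -0.44820838]), 'wrist_torque': array([ 0.02510805, -0.01672402, -0.01360413]), 'gripper_width': 0.08774736379786274}
scene {'K': array([[413.79734949,   0.        , 282.88737556],
       [  0.        , 413.79734949, 210.91704636],
       [  0.        ,   0.        ,   1.        ]]), 'camera_from_world': array([[ 0.12531379,  0.99192663,  0.01944284, -0.06893141],
       [ 0.75113457, -0.08205433, -0.65502973, -0.3887677 ],
       [-0.64814606,  0.09668845, -0.75535292,  1.43898797],
       [ 0.        ,  0.        ,  0.        ,  1.        ]])}
top {'K': array([[411.56810537,   0.        , 276.0017402 ],
       [  0.        , 411.56810537, 210.10666051],
       [  0.        ,   0.        ,   1.        ]]), 'camera_from_world': array([[-0.00461746, -0.99997576, -0.00521086,  0.01620795],
       [-0.97937054,  0.00557492, -0.20199569,  0.57892677],
       [ 0.20201984,  0.00417066, -0.97937255,  0.90824255],
       [ 0.        ,  0.        ,  0.        ,  1.        ]])}
```

View pics/scene0.png

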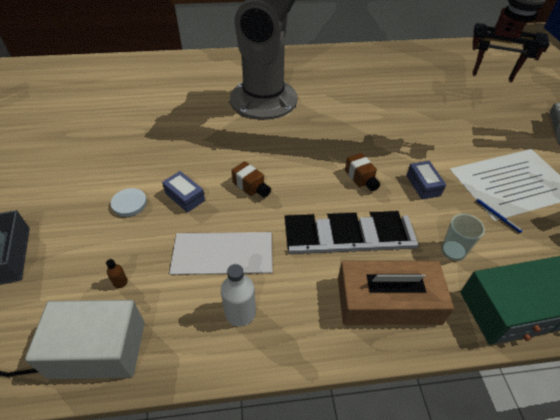

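View pics/top0.png

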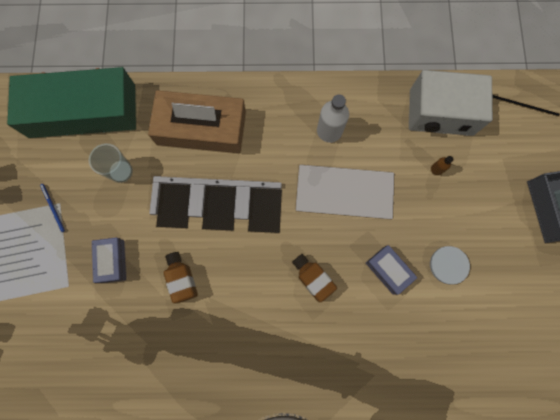

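The pictures show two slide boxes, at top-view (108,260) and (391,270). The two fallen bottles are at (180,280) and (317,280), the frame bays at (173/219/265, ~207), the tile at (345,192), the dish at (451,265), the beaker at (112,165) and the dropper at (442,165). No third box is visible so far. Next I measure.

```bash
cat > h.py <<'E'
import numpy as np, cv2
from station import env, vision
def ray(n,px):
    c=vision.camera_info(n);K=c["K"];T=c["camera_from_world"];R=T[:3,:3];t=T[:3,3]
    d=R.T@np.linalg.inv(K)@np.c_[px,np.ones(len(px))].T
    return -R.T@t,d.T
def plane(n,px,z):
    px=np.atleast_2d(np.array(px,float)); o,d=ray(n,px)
    return o+d*((z-o[2])/d[:,2])[:,None]
def proj(n,P):
    c=vision.camera_info(n);q=(c["camera_from_world"]@np.c_[np.atleast_2d(P),np.ones(len(np.atleast_2d(P)))].T)[:3]
    p=c["K"]@q; return (p[:2]/p[2]).T
def blobs(mask,amin=60):
    cs,_=cv2.findContours(mask.astype(np.uint8),cv2.RETR_EXTERNAL,cv2.CHAIN_APPROX_NONE)
    return [c for c in cs if cv2.contourArea(c)>amin]
E
python3 - <<'E'
from h import *
im=cv2.imread("pics/top0.png")
a=cv2.resize(im[150:330,60:480],None,fx=1.9,fy=1.9,interpolation=cv2.INTER_CUBIC);cv2.imwrite("pics/c0.png",a)
im=cv2.imread("pics/scene0.png")
a=cv2.resize(im[140:290,90:500],None,fx=1.95,fy=1.95,interpolation=cv2.INTER_CUBIC);cv2.imwrite("pics/c1.png",a)
for n in ("top","scene"):
    im=cv2.imread(f"pics/{n}0.png");hsv=cv2.cvtColor(im,cv2.COLOR_BGR2HSV);H,S,V=cv2.split(hsv)
    for name,m in dict(blue=(H>105)&(H<140)&(S>60)&(V>40),white=(S<45)&(V>130),dark=(V<30),amber=(H<14)&(S>150)&(V>30)).items():
        for c in blobs(m):
            r=cv2.minAreaRect(c);print(n,name,np.round(r[0],1),np.round(r[1],1),round(r[2],1),cv2.contourArea(c))
E
```

```text
top blue [ 52.  207.7] [51.5  3.7] 65.6 103.0
top white [177.9 284.9] [10.4 22.1] 71.6 205.0
top white [318.7 283.4] [10.9 22.5] 51.3 213.5
top white [393.1 269. ] [31.8 15.7] 48.6 461.5
top white [450.  264.5] [37. 36.] 90.0 1057.5
top white [104.5 259.5] [31. 15.] 90.0 424.5
top white [ 29.9 252.3] [88.9 69.6] 83.8 4519.5
top white [239.1 198.5] [42.  37.2] 2.7 513.0
top white [192.7 196.4] [41.2 37.4] 2.9 503.0
top white [158.  194.9] [15.5 38.8] 12.5 184.5
top white [345.4 191.3] [97.3 46.6] 4.9 4334.0
top white [328.2 114.6] [22.2 13.1] 59.7 201.0
top white [456.8  94.6] [72.  44.3] 4.8 2976.5
top white [207.5  68.6] [ 4.6 67.1] 88.9 234.5
top white [478.5  67. ] [ 4. 43.] 90.0 166.5
top white [348.5  67.7] [ 4.7 67.1] 88.9 250.5
top white [518.7  45.4] [17.9 12.7] 49.4 93.5
top white [424.2  23.8] [26.7 15.9] 48.8 224.0
top white [140.   17.5] [25. 66.] 90.0 930.0
top white [71. 34.] [58. 68.] 90.0 2397.5
top white [278.  25.] [42. 66.] 90.0 1774.5
top white [208.5  33.5] [59. 67.] 90.0 3656.5
top white [485.  32.] [58. 68.] 90.0 2457.5
top white [397.5  19. ] [32. 31.] 90.0 59
[... 1018 characters left out ...]
 185.2] [ 60.9 104.8] 76.4 4705.0
scene dark [ 18.  372.6] [ 4.8 36.1] 84.3 91.5
scene dark [482.5 309.5] [66.9 21.8] 60.5 981.5
scene dark [395.5 283. ] [16. 57.] 90.0 524.5
scene dark [301.2 229.6] [29.9 30.1] 84.8 795.0
scene dark [345.6 227.8] [32.4 28.2] 78.7 748.0
scene dark [389. 226.] [36.  26.6] 71.6 710.5
scene dark [262.6 190. ] [12.5 11.4] 38.7 114.0
scene dark [372.  183.5] [12.  10.6] 45.0 113.0
scene dark [262.4  91.9] [40.2 11.9] 5.7 80.0
scene dark [256.5  25. ] [34. 33.] 90.0 872.0
scene dark [518.1  32.1] [ 64.2 104. ] 51.1 2356.0
scene dark [89.5 27.5] [ 55. 179.] 90.0 8638.0
scene amber [253.8 181.1] [18.  19.9] 48.8 163.5
scene amber [365.3 173.1] [16.5 20.1] 63.4 180.5
```

View pics/c0.png

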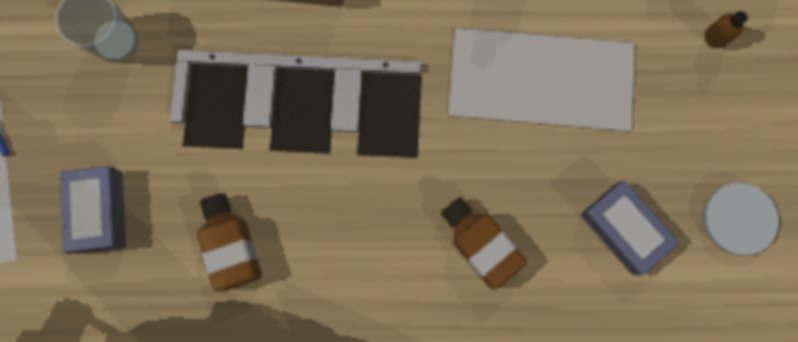

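View pics/c1.png

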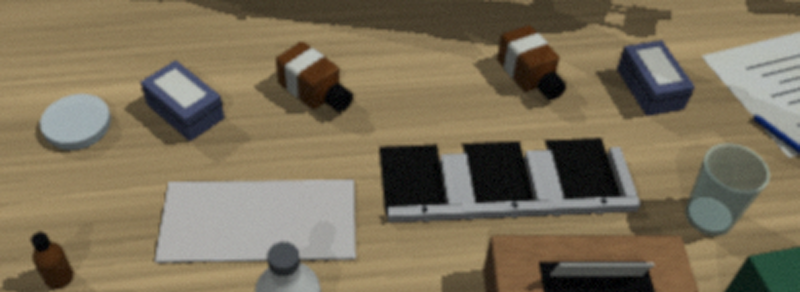

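The crops confirm two boxes, both label up, the bottles' caps pointing away, and clear marks on the frame. I'll now compute the world poses.

```bash
cat >> h.py <<'E'
def white(n,im,c,z,amin=60,rad=12):
    H,S,V=cv2.split(cv2.cvtColor(im,cv2.COLOR_BGR2HSV)); m=((S<60)&(V>115)) if n=="top" else (S<45)&(V>120)
    b=[k for k in blobs(m,amin) if np.hypot(*(np.array(cv2.minAreaRect(k)[0])-c))<rad]
    if not b: return None
    k=b[0][:,0,:]; M=cv2.moments(b[0]); ctr=[M['m10']/M['m00'],M['m01']/M['m00']]
    w=plane(n,k,z)[:,:2]*1000; r=cv2.minAreaRect(w.astype(np.float32)); L=np.array(r[1]);a=r[2]
    if L[0]<L[1]: a-=90
    return plane(n,ctr,z)[0,:2]*1000, L, a   # centre mm, size, long-axis angle deg in world
E
python3 - <<'E'
from h import *
im={n:cv2.imread(f"pics/{n}0.png") for n in("top","scene")}
np.set_printoptions(precision=1,suppress=True)
for nm,t,s,z in [("boxL",(104.5,259.5),(427.5,173),.048),("boxR",(393,269),(182,184.5),.048),("botL",(178,285),(361,161),.054),("botR",(318.7,283.4),(245.8,170.3),.054),("tile",(345.4,191.3),(220.6,252.6),.006),("dish",(450,264.5),(127.5,200),.018)]:
    print(nm,white("top",im["top"],t,z),white("scene",im["scene"],s,z))
# dark patches
for n in im:
    V=cv2.cvtColor(im[n],cv2.COLOR_BGR2HSV)[...,2]
    for c in blobs(V<(45 if n=="top" else 40),80):
        M=cv2.moments(c);p=[M['m10']/M['m00'],M['m01']/M['m00']]
        w=plane(n,c[:,0,:],.0)[:,:2]*1000;r=cv2.minAreaRect(w.astype(np.float32))
        if r[0][0]>350:print(n,np.array(p),"z0",plane(n,p,0)[0]*1000,"z27",plane(n,p,.027)[0]*1000,np.array(r[0]),np.array(r[1]),r[2])
# frame corners top rail in view crop (scale 1.9, off 60,150): rail far edge ends
pts=np.array([[179,51],[425,64],[184,62],[358,72],[420,72]])/1.9+[60,150]
print("frame top z16",plane("top",pts,.016)*1000)
pts=np.array([[638,207],[388,217],[387,207],[635,196]])/1.95+[90,140]
print("scene z16",plane("scene",pts,.016)*1000)
for nm,p in dict(beaker=[112,45],beakertop=[85,15],woodfront=[300,5]).items(): print(nm,plane("top",np.array(p)/1.9+[60,150],0)*1000)
E
```

```text
boxL (array([470.6, 412.7]), array([91.8, 53.2]), 6.835829257965088) (array([467. , 411.7]), array([73.4, 37.9]), 6.787749290466309)
boxR (array([ 441. , -256.1]), array([74. , 40.6]), 39.39773941040039) (array([ 439.6, -255.7]), array([73.5, 39.2]), 39.1002197265625)
botL (array([407.5, 237.5]), array([25.3, 52.4]), -71.24144172668457) (array([406.9, 235.5]), array([24.5, 52.4]), -69.81478309631348)
botR (array([409.2, -82.9]), array([25.6, 55.3]), -50.3687858581543) (array([409.4, -85.7]), array([24.2, 52.8]), -51.224979400634766)
tile (array([ 636.8, -159.6]), array([241.5, 122. ]), 84.66912078857422) (array([ 638.9, -162.1]), array([240.2, 121. ]), 84.88507843017578)
dish (array([ 452.2, -400.8]), array([91. , 89.9]), 89.70053100585938) (array([ 451.8, -400.8]), array([91.2, 86. ]), 83.76068115234375)
top [173.3 257.8] z0 [473.6 264.9   0. ] z27 [471.2 258.1  27. ] [474.2 264.9] [22.4 31. ] 12.302120208740234
top [264.3 209.8] z0 [592.1  42.7   0. ] z27 [586.5  41.8  27. ] [592.7  42.7] [ 74.  106.2] 86.84510040283203
top [218.6 207.5] z0 [598.7 157.2   0. ] z27 [592.9 153.2  27.
[... 1354 characters left out ...]
[620.5 260.4  27. ] [598.1 271.4] [76.7 97.1] 86.7861328125
scene [258.1 189.4] z0 [431.8 -54.6   0. ] z27 [457.7 -56.2  27. ] [431.6 -60.5] [73.6 53.8] 79.67431640625
scene [366.8 181.9] z0 [435.4 256.1  -0. ] z27 [461.3 244.5  27. ] [428.8 253.4] [80.7 54. ] 49.12278747558594
scene [414.2 179.6] z0 [440.5 395.    0. ] z27 [466.1 378.9  27. ] [442.7 396.1] [104.8  34.4] 12.872551918029785
frame top z16 [[674.6 317.9  16. ]
 [655.   -6.   16. ]
 [659.6 310.5  16. ]
 [644.7  81.7  16. ]
 [644.2   0.6  16. ]]
scene z16 [[681.2 315.5  16. ]
 [661.2   0.4  16. ]
 [646.    1.3  16. ]
 [664.  317.5  16. ]]
beaker [[688.3 413.3   0. ]]
beakertop [[730.7 453.    0. ]]
woodfront [[743.1 162.3   0. ]]
```

```bash
cat >> h.py <<'E'
def go(x,y,z,yaw=None):
    s=env.state();w,a,b,c=s["tcp_rot"]
    R=np.array([[1-2*(b*b+c*c),2*(a*b-w*c),2*(a*c+w*b)],[2*(a*b+w*c),1-2*(a*a+c*c),2*(b*c-w*a)],[2*(a*c-w*b),2*(b*c+w*a),1-2*(a*a+b*b)]])
    cur=np.degrees(np.arctan2(R[1,0],R[0,0]))
    d=R.T@(np.array([x,y,z])/1000-s["tcp_pos"])/.03
    t=0 if yaw is None else -((yaw-cur+90)%180-90)/6
    print("t",round(s["clock"],2),"tcp",np.round(s["tcp_pos"]*1000,1),"yaw",round(cur,2),"tilt",np.round(R[:2,2],4),"F",np.round(s["contact_force"],1),"w",round(s["gripper_width"]*1000,1),"j7",round(s["joints"][6],2))
    print("rows:",np.round(d,2),"turn",round(t,2))
E
python3 -c "
from h import *
go(468.5,412,150,96.8)"
```

```text
t 0.1 tcp [282.3 612.6 221.8] yaw 65.26 tilt [-0.0006 -0.0014] F [-0.6 -0.5 -0.2] w 87.8 j7 -0.08
rows: [-3.47  8.44  2.4 ] turn -5.26
```

```bash
python3 -m crank '[[[-1.7,4.2,1.2,-2.6,1],[-3.47,8.44,2.4,-5.26,1],[-3.47,8.44,2.4,-5.26,1],[-3.47,8.44,2.4,-5.26,1],[-3.47,8.44,2.4,-5.26,1],[-3.47,8.44,2.4,-5.26,1],[-3.47,8.44,2.4,-5.26,1]]]' 20; python3 -c "
from h import *
cv2.imwrite('pics/t1.png',vision.get_image('top'));cv2.imwrite('pics/s1.png',vision.get_image('scene'))
go(468.5,412,18,96.8)"
```

```text
clock: 0.98
tcp_pos: [0.4679, 0.4137, 0.1507]
tcp_rot: [-0.001, 0.663, 0.748, 0.0]
contact_force: [0.1, 0.3, 0.7]
gripper_width: 0.0881
t 1.07 tcp [467.5 414.5 151. ] yaw 96.99 tilt [-0.0004  0.0012] F [-0.1  0.4 -0.1] w 88.1 j7 0.85
rows: [-0.09  0.03  4.43] turn 0.03
```

View pics/s1.png

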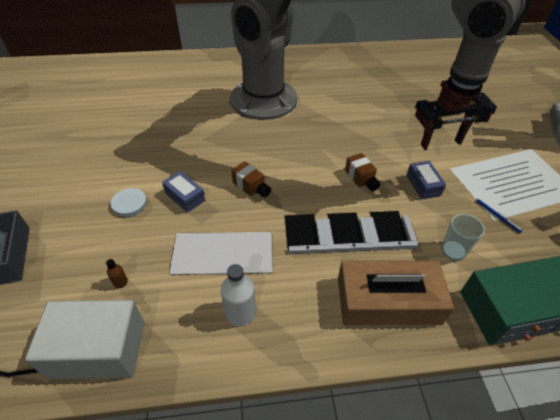

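The gripper hangs over the left box, and there is no third box where the arm was. I'll descend and grip.

```bash
python3 -m crank '[[[-0.05,0.03,1.5,0,1],[-0.07,0.03,3,0,1],[-0.07,0.03,3.9,0,1],[-0.07,0.03,4.28,0,1],[-0.07,0.03,4.28,0,1],[-0.07,0.03,4.28,0,-1],[-0.07,0.03,4.28,0,-1],[-0.07,0.03,4.28,0,-1],[-0.07,0.03,4.28,0,-1],[-0.07,0.03,4.28,0,-1],[-0.07,0.03,4.28,0,-1]]]' 20; python3 -c "
from h import *
go(599,164,60,86.7)"
```

```text
clock: 2.45
tcp_pos: [0.4705, 0.411, 0.0231]
tcp_rot: [-0.0, 0.664, 0.748, 0.001]
contact_force: [-0.2, -0.2, 6.7]
gripper_width: 0.0619
t 2.45 tcp [470.5 411.   23.1] yaw 96.81 tilt [0.0008 0.001 ] F [-0.2 -0.2  6.7] w 61.9 j7 0.84
rows: [-8.68  3.28 -1.23] turn 1.69
```

```bash
python3 -m crank '[[[0,0,-1.4,0,-1],[0,0,-2.6,0,-1],[-2,0.8,-2.6,0.4,-1],[-4,1.5,-2.6,0.8,-1],[-6,2.3,-2.6,1.2,-1],[-8,3,-2.6,1.6,-1],[-8.7,3.1,-2.6,1.69,-1],[-8.7,3.1,-2.6,1.69,-1],[-8.7,3.1,-2.6,1.69,-1],[-8.7,3.1,-2.6,1.69,-1]]]'; python3 -c "
from h import *
cv2.imwrite('pics/t2.png',vision.get_image('top'));cv2.imwrite('pics/s2.png',vision.get_image('scene'))
go(595.5,158.5,24,86.7)"
```

```text
clock: 3.7
tcp_pos: [0.5925, 0.1645, 0.1]
tcp_rot: [-0.001, 0.726, 0.687, -0.0]
contact_force: [-0.3, 0.2, -2.9]
gripper_width: 0.0616
t 3.8 tcp [592.8 164.  100.1] yaw 86.82 tilt [-0.0004  0.0005] F [ 0.9 -0.4 -3.6] w 61.8 j7 1.16
rows: [-0.18  0.1   2.54] turn 0.02
```

View pics/s2.png

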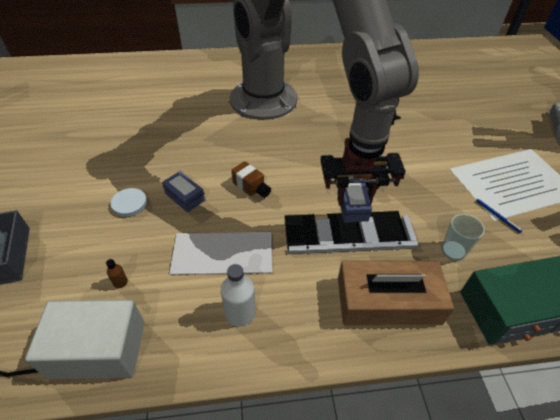

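```bash
python3 -m crank '[[[-0.18,0.1,1,0,-1],[-0.18,0.1,2,0,-1],[-0.18,0.1,2.3,0,-1],[-0.18,0.1,2.5,0,-1],[-0.18,0.1,2.5,0,-1],[-0.18,0.1,2.5,0,-1]]]'; python3 -c "
from h import *
cv2.imwrite('pics/t3.png',cv2.resize(vision.get_image('top')[140:320,60:480],None,fx=1.9,fy=1.9,interpolation=2))
cv2.imwrite('pics/s3.png',cv2.resize(vision.get_image('scene')[140:290,90:500],None,fx=1.9,fy=1.9,interpolation=2))
go(595.5,158.5,24,86.7)"
```

```text
clock: 4.55
tcp_pos: [0.5967, 0.1572, 0.0262]
tcp_rot: [0.0, 0.727, 0.686, 0.001]
contact_force: [0.6, 0.4, -3.2]
gripper_width: 0.0621
t 4.65 tcp [596.6 157.1  26.1] yaw 86.68 tilt [0.0013 0.0005] F [ 0.6 -0.6 -3.1] w 62.1 j7 1.18
rows: [ 0.04 -0.04  0.07] turn -0.0
```

View pics/s3.png

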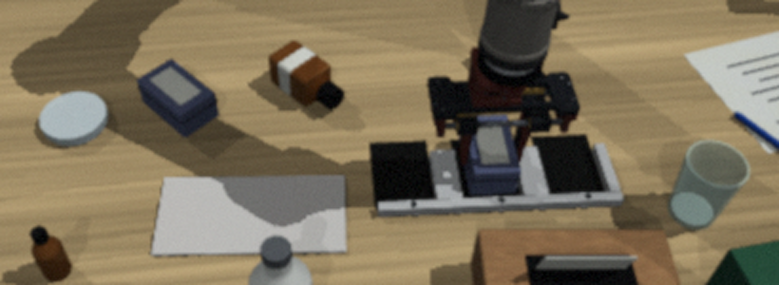

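View pics/t3.png

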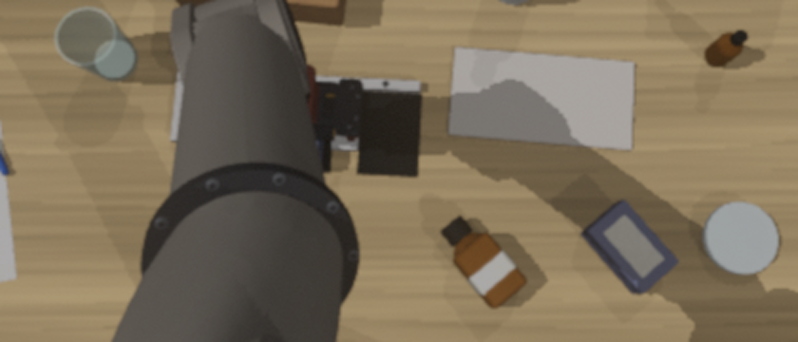

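The box hovers inside the middle bay between the stops. I'll lower it and nudge it toward the rail.

```bash
python3 -m crank '[[[0,0,0.06,0,-1],[0,0,0.11,0,-1],[0,0.07,0.11,0,-1],[0,0.14,0.11,0,-1],[0,0.2,0.11,0,-1]]]' 12; python3 -m crank '[[[0,0.07,0,0,-1],[0,0.1,0,0,-1]]]';python3 -c "
from h import *
go(600,164,24,86.7)"
```

```text
clock: 5.28
tcp_pos: [0.601, 0.1571, 0.023]
tcp_rot: [-0.001, 0.727, 0.686, -0.001]
contact_force: [-6.4, -0.2, 9.6]
gripper_width: 0.0619
clock: 5.52
tcp_pos: [0.6041, 0.157, 0.023]
tcp_rot: [-0.001, 0.727, 0.686, -0.0]
contact_force: [-5.7, 0.5, 10.0]
gripper_width: 0.0619
t 5.53 tcp [604.1 157.   23. ] yaw 86.7 tilt [-0.0017  0.0005] F [-5.7  0.5 10. ] w 61.9 j7 1.18
rows: [ 0.22 -0.15 -0.03] turn -0.0
```

```bash
python3 -m crank '[[[0,0.05,-0.03,0,-1],[0,0.1,-0.03,0,-1]]]';python3 -m crank '[[[0,0.05,0,0,-1],[0,0.1,0,0,-1]]]'; python3 -m crank '[[[0,0.05,0,0,-1],[0,0.1,0,0,-1]]]'
```

```text
clock: 5.78
tcp_pos: [0.6078, 0.1563, 0.023]
tcp_rot: [-0.0, 0.727, 0.686, -0.0]
contact_force: [-4.2, -0.3, 4.6]
gripper_width: 0.0619
clock: 6.02
tcp_pos: [0.6083, 0.1562, 0.0229]
tcp_rot: [-0.002, 0.727, 0.686, -0.002]
contact_force: [-11.7, 0.0, 10.5]
gripper_width: 0.0617
clock: 6.28
tcp_pos: [0.6099, 0.1561, 0.0224]
tcp_rot: [-0.002, 0.727, 0.687, -0.003]
contact_force: [-12.9, 0.0, 8.8]
gripper_width: 0.062
```

```bash
python3 -m crank '[[[0,-0.05,-0.03,0,-1],[0.1,-0.05,-0.03,0,-1],[0.2,-0.05,-0.03,0,-1]]]' 8;python3 -m crank '[[[0.05,0,0,0,-1],[0.1,0,0,0,-1]]]'; python3 -m crank '[[[0.05,0,0,0,-1],[0.1,0,0,0,-1]]]'
```

```text
clock: 6.65
tcp_pos: [0.6104, 0.1586, 0.0227]
tcp_rot: [-0.0, 0.728, 0.686, -0.004]
contact_force: [-8.2, -5.2, 3.1]
gripper_width: 0.0619
clock: 6.9
tcp_pos: [0.6106, 0.1613, 0.0228]
tcp_rot: [-0.0, 0.728, 0.686, -0.004]
contact_force: [-8.4, -5.6, 3.0]
gripper_width: 0.0622
clock: 7.15
tcp_pos: [0.6108, 0.163, 0.0228]
tcp_rot: [0.0, 0.728, 0.685, -0.004]
contact_force: [-8.4, -10.6, 4.7]
gripper_width: 0.0621
```

```bash
python3 -m crank '[[[0.05,0,0,0,-1],[0.1,0,0,0,-1]]]'; python3 -m crank '[[[0.05,0,0,0,-1],[0.1,0,0,0,-1]]]'; python3 -c "
from h import *
cv2.imwrite('pics/s4.png',cv2.resize(vision.get_image('scene')[140:290,270:450],None,fx=4,fy=4,interpolation=2))"
```

```text
clock: 7.4
tcp_pos: [0.6109, 0.163, 0.0227]
tcp_rot: [0.001, 0.729, 0.685, -0.006]
contact_force: [-8.3, -15.2, 5.5]
gripper_width: 0.0619
clock: 7.65
tcp_pos: [0.611, 0.1651, 0.0226]
tcp_rot: [0.001, 0.729, 0.684, -0.006]
contact_force: [-8.4, -14.8, 5.9]
gripper_width: 0.0661
```

View pics/s4.png

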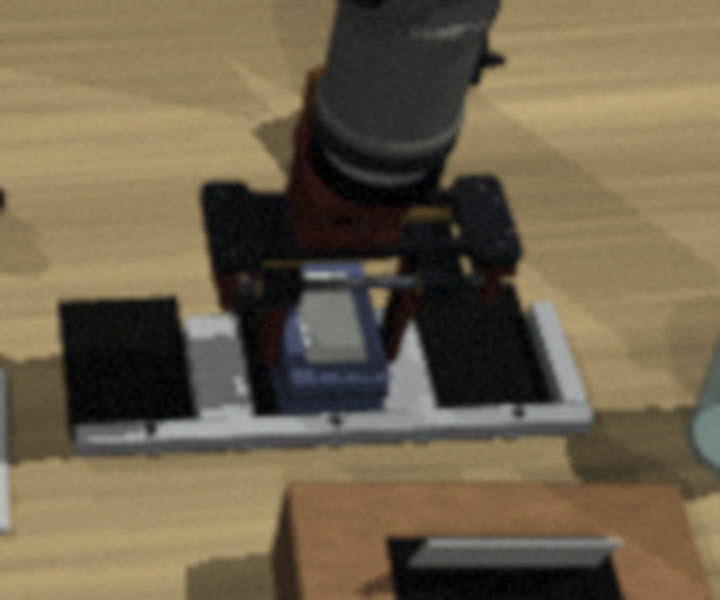

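The box's far end sits on the rail and its side on the stop. I'll unwind, open, rise, and then do light pushes with shut fingers.

```bash
python3 -m crank '[[[-0.06,-0.05,0,0,-1],[-0.1,-0.1,0,0,1],[-0.1,-0.1,0,0,1],[-0.1,-0.1,0,0,1],[-0.1,-0.1,-0.5,0,1],[-0.1,-0.1,-1.5,0,1],[-0.1,-0.1,-1.5,0,1]]]'; python3 -c "
from h import *
go(515,171,70,86.7)"
```

```text
clock: 8.57
tcp_pos: [0.6127, 0.1723, 0.0722]
tcp_rot: [0.001, 0.727, 0.686, 0.003]
contact_force: [0.7, -0.6, 0.8]
gripper_width: 0.0881
t 8.57 tcp [612.7 172.3  72.2] yaw 86.7 tilt [0.0057 0.0023] F [ 0.7 -0.6  0.8] w 88.1 j7 1.16
rows: [-0.23 -3.25  0.05] turn -0.0
```

```bash
python3 -m crank '[[[-0.23,-1.6,0,0,0],[-0.23,-3.25,0,0,-1],[-0.23,-3.25,0,0,-1],[-0.23,-3.25,0,0,-1],[-0.23,-3.25,0.8,0,-1],[-0.23,-3.25,1.5,0,-1],[-0.23,-3.25,1.5,0,-1]]]' 20; python3 -c "
from h import *
cv2.imwrite('pics/s5.png',cv2.resize(vision.get_image('scene')[140:290,270:450],None,fx=4,fy=4,interpolation=2))
go(515,171,24,86.7)"
```

```text
clock: 9.45
tcp_pos: [0.513, 0.1694, 0.0225]
tcp_rot: [-0.0, 0.728, 0.686, -0.001]
contact_force: [-0.1, -0.0, 0.9]
gripper_width: 0.0208
t 9.5 tcp [513.5 169.6  23.5] yaw 86.64 tilt [-0.0002 -0.0004] F [ 0.2  0.3 -0.1] w 17.5 j7 1.09
rows: [ 0.05  0.05 -0.02] turn -0.01
```

View pics/s5.png

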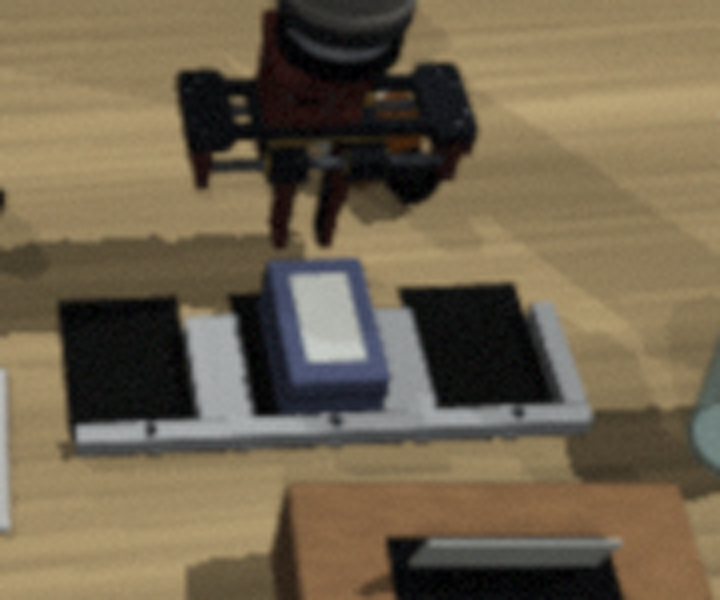

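```bash
python3 -m crank '[[[0,0.5,0,0,-1],[0,0.8,0,0,-1],[0,0.9,0,0,-1],[0,0.97,0,0,-1]]]'; python3 -m crank '[[[0,0.05,0,0,-1],[0,0.1,0,0,-1]]]'; python3 -m crank '[[[0,0.05,0,0,-1],[0,0.1,0,0,-1]]]'
```

```text
clock: 10.0
tcp_pos: [0.542, 0.1681, 0.0239]
tcp_rot: [0.0, 0.727, 0.686, 0.0]
contact_force: [0.7, 0.1, -0.6]
gripper_width: 0.0007
clock: 10.25
tcp_pos: [0.543, 0.168, 0.0235]
tcp_rot: [-0.001, 0.727, 0.686, -0.001]
contact_force: [-7.0, -0.5, 4.6]
gripper_width: 0.0006
clock: 10.5
tcp_pos: [0.543, 0.168, 0.0231]
tcp_rot: [-0.002, 0.727, 0.687, -0.004]
contact_force: [-14.1, 0.5, 10.3]
gripper_width: -0.0001
```

```bash
python3 -m crank '[[[0,-0.5,0,0,-1],[0,-0.5,-1.5,0,-1],[0,-0.5,-1.5,0,-1]]]'; python3 -c "
from h import *
go(601,107,24,86.7)"
```

```text
clock: 10.88
tcp_pos: [0.5349, 0.1696, 0.0716]
tcp_rot: [0.001, 0.727, 0.686, 0.003]
contact_force: [0.1, -0.5, -0.3]
gripper_width: 0.0002
t 10.88 tcp [534.9 169.6  71.6] yaw 86.68 tilt [0.0061 0.0024] F [ 0.1 -0.5 -0.3] w 0.2 j7 1.11
rows: [-1.96  2.31  1.6 ] turn -0.0
```

```bash
python3 -m crank '[[[-1.9,0,0,0,-1],[-1.9,0,0,0,-1],[-1.9,2.3,0,0,-1],[-1.9,2.3,0,0,-1],[-1.9,2.3,1,0,-1],[-1.9,2.3,1.45,0,-1],[-1.9,2.3,1.45,0,-1],[-1.5,2.3,1.45,0,-1],[-1.5,2.3,1.45,0,-1]]]'; python3 -c "
from h import *
go(601,120,24,86.7)"
```

```text
clock: 12.0
tcp_pos: [0.5995, 0.1221, 0.0262]
tcp_rot: [0.0, 0.727, 0.687, 0.001]
contact_force: [-0.5, 0.2, 0.3]
gripper_width: 0.0003
t 12.0 tcp [599.5 122.1  26.2] yaw 86.81 tilt [0.0017 0.0016] F [-0.5  0.2  0.3] w 0.3 j7 1.24
rows: [-0.07  0.05  0.07] turn 0.02
```

```bash
python3 -m crank '[[[0.05,0,0,0,-1],[0.1,0,0,0,-1]]]'; python3 -m crank '[[[0.05,0,0,0,-1],[0.1,0,0,0,-1]]]'; python3 -m crank '[[[0.05,0,0,0,-1],[0.1,0,0,0,-1]]]'
```

```text
clock: 12.25
tcp_pos: [0.5993, 0.1227, 0.0256]
tcp_rot: [0.0, 0.727, 0.686, 0.0]
contact_force: [0.2, -0.6, -0.2]
gripper_width: -0.0001
clock: 12.5
tcp_pos: [0.5993, 0.1232, 0.0255]
tcp_rot: [0.001, 0.728, 0.686, -0.001]
contact_force: [-2.3, -6.7, 6.1]
gripper_width: 0.0004
clock: 12.75
tcp_pos: [0.5993, 0.1232, 0.0255]
tcp_rot: [0.002, 0.729, 0.685, -0.003]
contact_force: [-2.8, -13.1, 7.6]
gripper_width: 0.0004
```

Stiff at once in both directions, so box A is flush. Next, box B.

```bash
python3 -m crank '[[[-0.5,0,0,0,-1],[-0.5,0,-1.5,0,-1],[-0.5,0,-2.5,0,0],[-0.5,0,-3,0,1]]]'; python3 -c "
from h import *
cv2.imwrite('pics/t6.png',vision.get_image('top'));im=vision.get_image('scene');cv2.imwrite('pics/s6.png',im)
print(white('scene',im,(182,184.5),.048,rad=40),white('top',cv2.imread('pics/t6.png'),(393,269),.048,rad=40))
go(440.5,-256,130,129.3)"
```

```text
clock: 13.25
tcp_pos: [0.5994, 0.1141, 0.1169]
tcp_rot: [0.0, 0.727, 0.686, 0.001]
contact_force: [0.7, -0.0, -0.0]
gripper_width: 0.0168
(array([ 443.92826765, -283.54162974]), array([65.93026733, 33.03455734]), 37.73284149169922) (array([ 439.02421706, -282.05964684]), array([90.98934937, 45.1446228 ]), 38.61478042602539)
t 13.35 tcp [599.5 114.1 116.5] yaw 86.69 tilt [0.0024 0.0011] F [0.2 0.4 1.2] w 25.1 j7 1.25
rows: [-12.62  -4.58  -0.48] turn -7.1
```

View pics/t6.png

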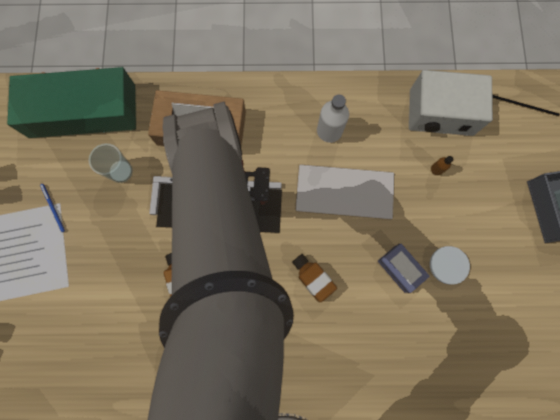

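Box B has been knocked about 27 mm toward the dish: it is now at top (404,268), world about (441,-283). I'll measure it again more carefully.

```bash
python3 - <<'E'
from h import *
for n,f,(x,y) in (("top","t6",(404,268)),("scene","s6",(166,187))):
    im=cv2.imread(f"pics/{f}.png");x0,y0=x-35,y-35
    c=im[y0:y0+70,x0:x0+70];H,S,V=cv2.split(cv2.cvtColor(c,cv2.COLOR_BGR2HSV))
    print(n,V[35,30:45],S[35,30:45],H[35,30:45])
    for vt in (70,80,90,100,110):
        for k in blobs((S<50)&(V>vt),100):
            M=cv2.moments(k);p=np.array([M['m10']/M['m00']+x0,M['m01']/M['m00']+y0])
            w=plane(n,k[:,0,:]+[x0,y0],.048)[:,:2]*1000;r=cv2.minAreaRect(w.astype(np.float32))
            print(vt,p,plane(n,p,.048)[0,:2]*1000,r)
    cv2.imwrite(f"pics/{f}c.png",cv2.resize(c,None,fx=6,fy=6,interpolation=2))
E
```

```text
top [126 126 126 127 127 126 127 125 126 126 127 127 128 127 127] [20 18 18 18 18 18 20 18 18 18 18 16 18 18 18] [21 20 20 23 20 20 18 23 20 20 20 23 20 23 20]
70 [434.60273973 263.91050228] [ 452.25499953 -352.66298624] ((451.90289306640625, -351.2155456542969), (18.447391510009766, 71.40953826904297), 85.198486328125)
70 [405.17982456 268.17412281] [ 442.81797241 -284.11328917] ((443.1035461425781, -279.9978332519531), (103.19937133789062, 71.15089416503906), 39.14799880981445)
80 [434.60273973 263.91050228] [ 452.25499953 -352.66298624] ((451.90289306640625, -351.2155456542969), (18.447391510009766, 71.40953826904297), 85.198486328125)
80 [407.03830792 268.17955701] [ 442.78435974 -288.3929958 ] ((442.3333740234375, -284.63116455078125), (98.11888122558594, 68.65630340576172), 34.90961837768555)
90 [405.09829457 267.96093023] [ 443.30679121 -283.95862683] ((442.3643493652344, -279.5736083984375), (90.34713745117188, 50.837158203125), 37.3016471862793)
90 [434.62534435 263.88246097] [ 452.31914367 -352.72042469] ((451.90289306640625, -351.2155456542969), (18.447391510009766, 71.409
[... 1779 characters left out ...]
237060547, 37.87226104736328), 38.11876678466797)
100 [137.27672956 199.82447113] [ 481.7328871  -366.59045031] ((479.9981994628906, -363.6221008300781), (89.80941772460938, 37.247310638427734), 6.254004001617432)
100 [170.88243728 186.34910394] [ 442.32609722 -284.36972935] ((441.3197326660156, -285.0592956542969), (70.10951232910156, 36.367431640625), 37.59951400756836)
110 [137.07821229 199.1452514 ] [ 479.28932694 -367.3292639 ] ((478.1912841796875, -364.957275390625), (85.92615509033203, 34.98653793334961), 6.254003524780273)
110 [170.83411581 186.24647887] [ 441.93174039 -284.51402814] ((441.6155090332031, -284.5721435546875), (68.59553527832031, 33.91239547729492), 35.294532775878906)
```

View pics/t6c.png

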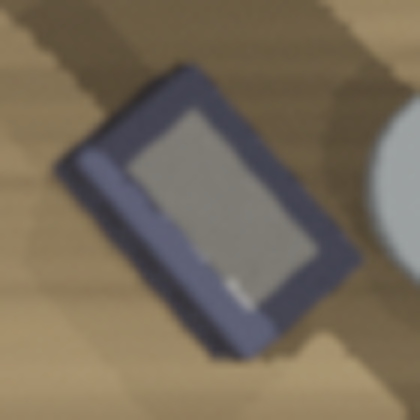

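```bash
python3 -c "
from h import *
go(442,-284.5,110,128)"; python3 -m crank '[[[-3,0,-0.5,0,1],[-5,-1,-0.5,-2,1],[-7,-2,-0.5,-3.5,1],[-9,-3,-0.3,-5,1],[-11,-4,-0.2,-6.5,1],[-13,-4.5,0,-6.9,1],[-13.55,-4.48,0.2,-6.9,1],[-13.55,-4.48,0.2,-6.9,1],[-13.55,-4.48,0.2,-6.9,1],[-13.55,-4.48,0.2,-6.9,1],[-13.55,-4.48,0.2,-6.9,1]]]'; python3 -c "
from h import *
cv2.imwrite('pics/s7.png',vision.get_image('scene'))
go(442,-284.5,23,128)"
```

```text
t 13.35 tcp [599.5 114.1 116.5] yaw 86.69 tilt [0.0024 0.0011] F [0.2 0.4 1.2] w 25.1 j7 1.25
rows: [-13.57  -4.47   0.19] turn -6.89
clock: 14.72
tcp_pos: [0.4417, -0.2828, 0.1092]
tcp_rot: [-0.0, 0.437, 0.9, 0.0]
contact_force: [0.4, -0.4, 0.6]
gripper_width: 0.0878
t 14.78 tcp [ 441.6 -283.1  109.3] yaw 128.21 tilt [0.0002 0.0003] F [ 0.2 -0.2  0.6] w 87.5 j7 2.68
rows: [-0.05 -0.02  2.88] turn 0.03
```

View pics/s7.png

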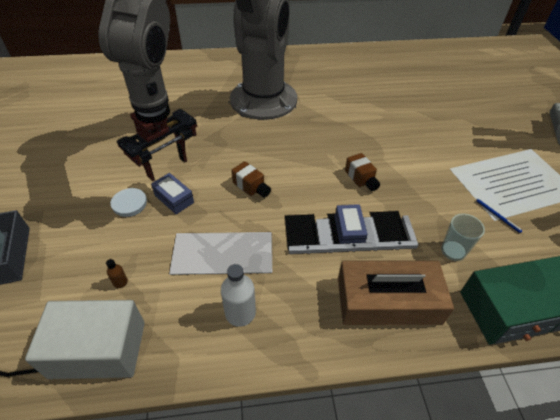

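```bash
python3 -c "
from h import *
print(white('scene',cv2.imread('pics/s7.png'),(172,189),.048))"; python3 -m crank '[[[-0.05,-0.02,1.5,0,1],[-0.05,-0.02,2.5,0,1],[-0.05,-0.02,2.87,0,1],[-0.05,-0.02,2.87,0,1],[-0.05,-0.02,2.87,0,-1],[-0.05,-0.02,2.87,0,-1],[-0.05,-0.02,2.87,0,-1],[-0.05,-0.02,2.87,0,-1],[-0.05,-0.02,2.87,0,-1],[-0.05,-0.02,2.87,0,-1]]]' 20; python3 -c "
from h import *
go(588,44,100,86.7)"
```

```text
(array([ 447.72933212, -282.48929669]), array([66.97343445, 38.98770905]), 39.0040397644043)
clock: 16.02
tcp_pos: [0.442, -0.2863, 0.0239]
tcp_rot: [0.001, 0.438, 0.899, -0.0]
contact_force: [-2.4, 0.1, 5.7]
gripper_width: 0.0622
t 16.02 tcp [ 442.  -286.3   23.9] yaw 128.07 tilt [ 0.0014 -0.0008] F [-2.4  0.1  5.7] w 62.2 j7 2.68
rows: [ 5.66 10.62 -2.54] turn 6.89
```

```bash
python3 -m crank '[[[0,0,-1.4,0,-1],[0,0,-2.5,0,-1],[1,2,-2.5,1.5,-1],[2,4,-2.5,3,-1],[3,6,-2.5,4.5,-1],[4,8,-2.5,6,-1],[5,9.5,-2.5,6.9,-1],[5.66,10.6,-2.5,6.9,-1],[5.66,10.6,-2.5,6.9,-1],[5.66,10.6,-2.5,6.9,-1],[5.66,10.6,-2.5,6.9,-1],[5.66,10.6,-2.5,6.9,-1]]]'; python3 -c "
from h import *
cv2.imwrite('pics/s8.png',cv2.resize(vision.get_image('scene')[140:290,270:450],None,fx=4,fy=4,interpolation=2))
go(590,44.5,26,86.7)"
```

```text
clock: 17.52
tcp_pos: [0.5867, 0.0424, 0.0982]
tcp_rot: [0.0, 0.728, 0.685, -0.0]
contact_force: [-0.1, -0.7, -3.2]
gripper_width: 0.062
t 17.57 tcp [586.7  42.8  98.2] yaw 86.58 tilt [-0.0002 -0.0002] F [-0.4 -0.4 -2.8] w 62.1 j7 1.38
rows: [0.06 0.11 2.41] turn -0.02
```

View pics/s8.png

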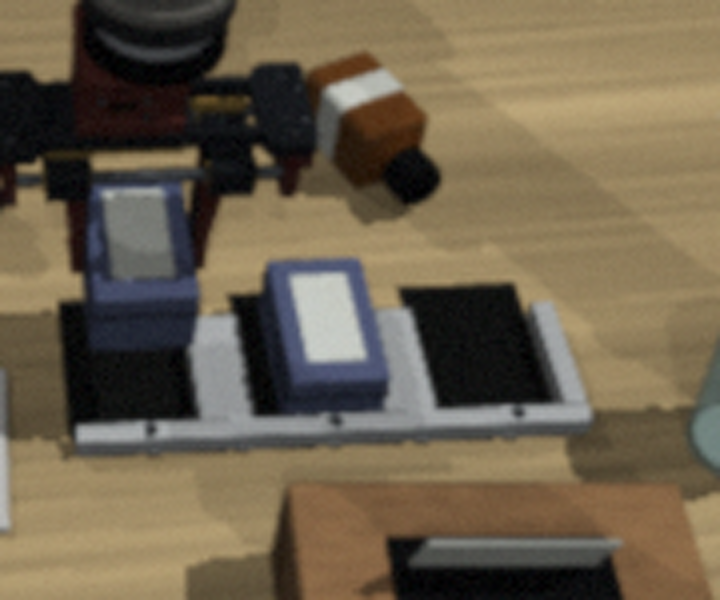

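```bash
python3 -m crank '[[[0.05,0,1,0,-1],[0.05,0,2,0,-1],[0.05,0,2.3,0,-1],[0.05,0,2.45,0,-1],[0.05,0,2.47,0,-1]]]' 10; python3 -m crank '[[[0,0.07,0,0,-1],[0,0.15,0,0,-1],[0,0.2,0,0,-1]]]';python3 -m crank '[[[0,0.05,0,0,-1],[0,0.1,0,0,-1]]]'; python3 -c "
from h import *
go(600,52,26,86.7)"
```

```text
clock: 18.2
tcp_pos: [0.5877, 0.0454, 0.0247]
tcp_rot: [0.0, 0.727, 0.686, 0.0]
contact_force: [-0.1, -0.3, -2.7]
gripper_width: 0.062
clock: 18.58
tcp_pos: [0.5936, 0.0452, 0.0244]
tcp_rot: [0.0, 0.727, 0.686, 0.0]
contact_force: [-0.2, -0.2, -3.1]
gripper_width: 0.0617
clock: 18.82
tcp_pos: [0.5952, 0.0451, 0.024]
tcp_rot: [-0.001, 0.727, 0.686, -0.001]
contact_force: [-5.7, 1.9, 1.7]
gripper_width: 0.0622
t 18.82 tcp [595.2  45.1  24. ] yaw 86.68 tilt [-0.002   0.0002] F [-5.7  1.9  1.7] w 62.2 j7 1.39
rows: [ 0.24  0.15 -0.07] turn -0.0
```

```bash
python3 -m crank '[[[0.08,0,0.02,0,-1],[0.16,0,0.02,0,-1]]]' 8;python3 -m crank '[[[0.07,0,0,0,-1],[0.12,0,0,0,-1]]]'; python3 -m crank '[[[0.05,0,0,0,-1],[0.1,0,0,0,-1]]]'; python3 -m crank '[[[0.05,0,0,0,-1],[0.1,0,0,0,-1]]]'
```

```text
clock: 19.08
tcp_pos: [0.5953, 0.0463, 0.0239]
tcp_rot: [0.0, 0.728, 0.685, -0.002]
contact_force: [-5.2, -7.4, 7.8]
gripper_width: 0.062
clock: 19.32
tcp_pos: [0.5955, 0.0496, 0.0239]
tcp_rot: [0.001, 0.728, 0.685, -0.002]
contact_force: [-5.7, -10.7, 7.8]
gripper_width: 0.0624
clock: 19.58
tcp_pos: [0.5956, 0.0497, 0.0238]
tcp_rot: [0.002, 0.729, 0.685, -0.003]
contact_force: [-5.4, -15.1, 7.2]
gripper_width: 0.062
clock: 19.82
tcp_pos: [0.5957, 0.0513, 0.0238]
tcp_rot: [0.002, 0.729, 0.684, -0.004]
contact_force: [-5.5, -16.1, 6.7]
gripper_width: 0.0653
```

Both contacts made. I'll release, then do the front push and side push as before.

```bash
python3 -m crank '[[[-0.06,-0.05,0,0,-1],[-0.1,-0.1,0,0,1],[-0.1,-0.1,0,0,1],[-0.1,-0.1,0,0,1],[-0.1,-0.1,-0.5,0,1],[-0.1,-0.1,-1.5,0,1],[-0.1,-3.3,-1.5,0,0],[-0.1,-3.3,-1.5,0,-1],[-0.1,-3.3,-1.5,0,-1],[-0.1,-3.3,-1.5,0,-1],[-0.1,-3.3,-0.7,0,-1],[-0.1,-3.3,0,0,-1],[-0.1,-3.3,0,0,-1]]]' 20; python3 -c "
from h import *
cv2.imwrite('pics/s9.png',cv2.resize(vision.get_image('scene')[140:290,270:450],None,fx=4,fy=4,interpolation=2))
go(535,55.5,24,86.7)"
```

```text
clock: 21.45
tcp_pos: [0.4982, 0.0619, 0.0225]
tcp_rot: [-0.0, 0.727, 0.686, -0.001]
contact_force: [0.2, -0.3, 0.5]
gripper_width: 0.0212
t 21.5 tcp [498.7  62.   23.3] yaw 86.66 tilt [-0.0003 -0.0002] F [0.9 0.1 0.2] w 17.5 j7 1.32
rows: [-0.15  1.22 -0.02] turn -0.01
```

View pics/s9.png

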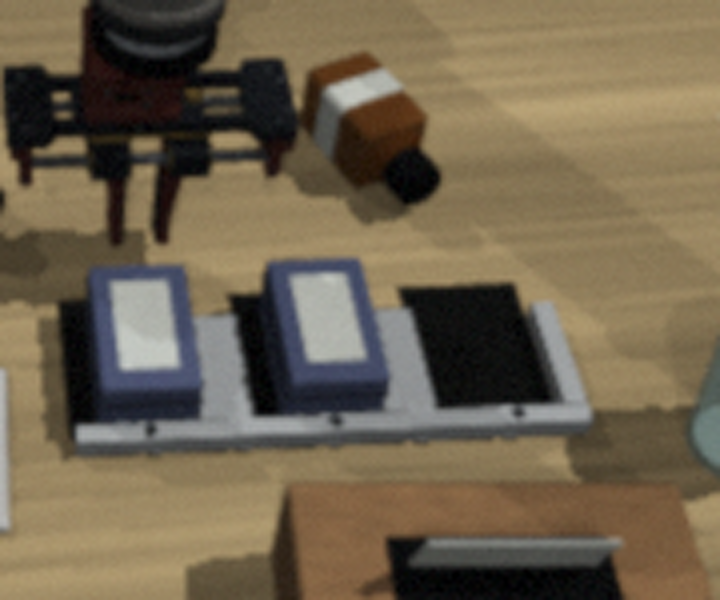

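```bash
python3 -m crank '[[[-0.15,0.5,0,0,-1],[-0.15,0.9,0,0,-1],[-0.15,1.12,0,0,-1],[-0.15,1.15,0,0,-1]]]'; python3 -m crank '[[[0,0.05,0,0,-1],[0,0.1,0,0,-1]]]'; python3 -m crank '[[[0,0.05,0,0,-1],[0,0.1,0,0,-1]]]'; python3 -m crank '[[[0,0.03,0,0,-1],[0,0.06,0,0,-1]]]'
```

```text
clock: 22.0
tcp_pos: [0.5328, 0.0556, 0.0237]
tcp_rot: [0.0, 0.727, 0.686, 0.0]
contact_force: [-0.2, -0.6, -0.3]
gripper_width: 0.0003
clock: 22.25
tcp_pos: [0.5347, 0.0555, 0.0234]
tcp_rot: [-0.0, 0.727, 0.686, -0.0]
contact_force: [-0.4, -0.6, 0.2]
gripper_width: 0.0002
clock: 22.5
tcp_pos: [0.5365, 0.0553, 0.0232]
tcp_rot: [-0.001, 0.727, 0.686, -0.001]
contact_force: [-6.4, 0.7, 4.6]
gripper_width: 0.0
clock: 22.75
tcp_pos: [0.5365, 0.0552, 0.0229]
tcp_rot: [-0.002, 0.727, 0.686, -0.002]
contact_force: [-9.0, 1.6, 8.8]
gripper_width: 0.0003
```

```bash
python3 -m crank '[[[0,-0.5,0,0,-1],[0,-0.5,-1.5,0,-1],[-1.9,-0.5,-1.5,0,-1],[-1.9,-0.5,-1.5,0,-1],[-1.9,1.8,-1.5,0,-1],[-1.9,1.8,-1.5,0,-1],[-1.9,1.8,-0.5,0,-1],[-1.9,1.8,-0.02,0,-1],[-1.7,1.8,-0.02,0,-1],[-1.55,1.8,-0.02,0,-1]]]'; python3 -c "
from h import *
go(593,9,25,86.7)"
```

```text
clock: 24.0
tcp_pos: [0.5913, 0.0065, 0.0247]
tcp_rot: [0.0, 0.727, 0.687, 0.0]
contact_force: [-0.1, -0.1, 0.3]
gripper_width: 0.0006
t 24.0 tcp [591.3   6.5  24.7] yaw 86.71 tilt [0.0008 0.0004] F [-0.1 -0.1  0.3] w 0.6 j7 1.46
rows: [ 0.09  0.05 -0.01] turn 0.0
```

```bash
python3 -m crank '[[[0.05,0,0,0,-1],[0.1,0,0,0,-1]]]'; python3 -m crank '[[[0.05,0,0,0,-1],[0.1,0,0,0,-1]]]'; python3 -m crank '[[[0.05,0,0,0,-1],[0.1,0,0,0,-1]]]'
```

```text
clock: 24.25
tcp_pos: [0.5916, 0.0088, 0.0247]
tcp_rot: [0.0, 0.727, 0.686, 0.0]
contact_force: [0.5, 1.0, -0.5]
gripper_width: 0.0003
clock: 24.5
tcp_pos: [0.5918, 0.0094, 0.0246]
tcp_rot: [0.001, 0.728, 0.686, -0.0]
contact_force: [-0.8, -7.4, 3.5]
gripper_width: 0.0006
clock: 24.75
tcp_pos: [0.5918, 0.0095, 0.0246]
tcp_rot: [0.002, 0.729, 0.685, -0.001]
contact_force: [-0.7, -12.1, 5.6]
gripper_width: 0.0006
```

Box B stiffens at exactly the expected point (114 mm from box A's contact). Now retreat and measure the bottles.

```bash
python3 -m crank '[[[-0.5,0,0,0,-1],[-0.5,0,-2,0,0],[-2.5,0,-5,0,1],[-4,0,-6,0,1],[-6,0,-6,0,1],[-8,0,-6,0,1],[-8,0,-6,0,1],[-8,0,-6,0,1]]]'; python3 - <<'E'
from h import *
T=vision.get_image('top');S=vision.get_image('scene');cv2.imwrite('pics/t10.png',T);cv2.imwrite('pics/s10.png',S)
a=cv2.resize(T[240:310,150:350],None,fx=4,fy=4,interpolation=2);b=cv2.resize(S[145:215,220:420],None,fx=4,fy=4,interpolation=2)
cv2.imwrite('pics/c10.png',np.vstack([a,b]))
go(600,-150,200)
E
```

```text
clock: 25.75
tcp_pos: [0.5769, -0.2272, 0.204]
tcp_rot: [0.0, 0.729, 0.685, -0.0]
contact_force: [-0.6, 1.0, 0.1]
gripper_width: 0.0671
t 25.85 tcp [ 577.8 -223.2  203.6] yaw 86.76 tilt [-0.0004  0.0016] F [-0.2  0.6  0.2] w 74.8 j7 1.85
rows: [2.48 0.6  0.12] turn 0
```

View pics/c10.png

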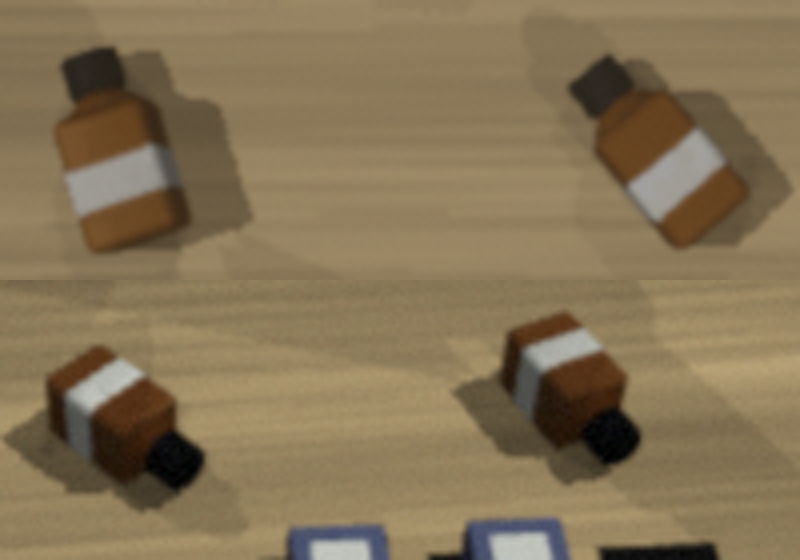

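View pics/t10.png

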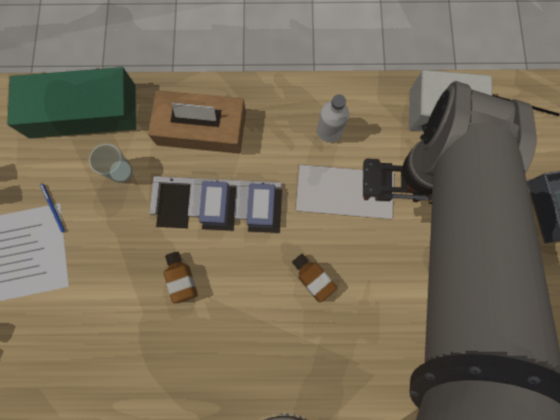

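The crops show the caps at top (173.5,258.5) and (300.8,261.5), and scene (372.5,184) and (263.8,190). I'll triangulate.

```bash
python3 - <<'E'
from h import *
np.set_printoptions(precision=1,suppress=True)
for nm,t,s,lt,ls in (("L",(173.5,258.5),(372.5,184),(178,285),(361,161)),("R",(300.75,261.5),(263.75,190),(318.7,283.4),(245.8,170.3))):
    o1,d1=ray("top",np.array([t]));o2,d2=ray("scene",np.array([s]));d1=d1[0];d2=d2[0]
    k=np.linalg.lstsq(np.c_[d1,-d2],o2-o1,rcond=None)[0];p=o1+d1*k[0];q=o2+d2*k[1]
    print(nm,p*1000,q*1000,"z27",plane("top",t,.027)*1000,plane("scene",s,.027)*1000)
    print(white("top",cv2.imread("pics/t10.png"),lt,.054),white("scene",cv2.imread("pics/s10.png"),ls,.054))
    # body top-face amber+label outline in top view
E
```

```text
L [469.7 257.7  25.9] [469.9 258.4  26.1] z27 [[469.6 257.4  27. ]] [[470.7 258.   27. ]]
(array([407.4, 237.2]), array([24.5, 53.1]), -70.9427375793457) (array([407.9, 234.5]), array([24.1, 52.1]), -68.62635040283203)
R [461.  -44.7  27. ] [461.4 -41.3  26.9] z27 [[461.  -44.7  27. ]] [[461.5 -41.4  27. ]]
(array([409. , -82.7]), array([25.6, 55.9]), -50.3687858581543) (array([409.6, -85.4]), array([23.2, 52.8]), -50.657413482666016)
```

Cap L is at (470,258) with its axis at 19.7°; cap R is at (461,-43) with its axis at 38.9°. I start with bottle R: grip the cap so the bottle can pivot in the jaws, lift slowly with the base on the bench, and let it swing upright.

```bash
python3 -c "
from h import *
go(461.5,-42.5,120,128.9)"; python3 -m crank '[[[2,-1.5,0,-1.5,1],[3.5,-2.5,1,-3,1],[5,-3.5,1.5,-4.5,1],[5.8,-3.8,2,-6,1],[5.8,-4.2,2.5,-7,1],[5.8,-4.2,2.6,-7,1]]]'; python3 -c "
from h import *
go(461.5,-42.5,90,128.9)"
```

```text
t 25.85 tcp [ 577.8 -223.2  203.6] yaw 86.76 tilt [-0.0004  0.0016] F [-0.2  0.6  0.2] w 74.8 j7 1.85
rows: [ 5.79 -4.21  2.8 ] turn -7.02
clock: 26.6
tcp_pos: [0.4604, -0.0419, 0.1253]
tcp_rot: [-0.001, 0.432, 0.902, -0.0]
contact_force: [-0.3, -0.1, -0.8]
gripper_width: 0.0878
t 26.6 tcp [460.4 -41.9 125.3] yaw 128.85 tilt [-0.0024  0.0007] F [-0.3 -0.1 -0.8] w 87.8 j7 2.19
rows: [-0.04  0.02  1.18] turn -0.01
```

```bash
python3 -m crank '[[[-0.03,0.03,0,0,1],[-0.03,0.03,1,0,1],[-0.03,0.03,2,0,1],[-0.03,0.03,2,0,1]]]' 8; python3 -c "
from h import *
a=vision.get_image('scene');b=vision.get_image('top');cv2.imwrite('pics/c11.png',np.vstack([cv2.resize(a[120:220,200:330],(650,500),interpolation=2)]))
go(461.5,-42.5,12,128.9)"
```

```text
clock: 27.1
tcp_pos: [0.4627, -0.0442, 0.0651]
tcp_rot: [-0.001, 0.434, 0.901, -0.001]
contact_force: [-0.3, -0.1, -0.4]
gripper_width: 0.0877
t 27.2 tcp [464.1 -44.2  66.8] yaw 128.63 tilt [0.0009 0.    ] F [-0.2 -0.1 -0.7] w 87.4 j7 2.18
rows: [ 0.1  -0.03  1.83] turn -0.05
```

View pics/c11.png

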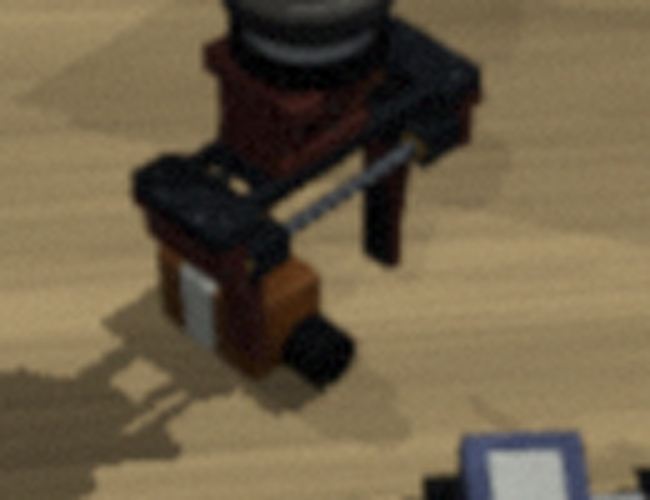

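```bash
python3 -m crank '[[[0.08,0,0.8,0,1],[0.08,0,1.5,0,1],[0.08,0,1.8,0,1],[0.08,0,1.8,0,1],[0.08,0,1.8,0,-1],[0.08,0,1.8,0,-1],[0.08,0,1.8,0,-1],[0.08,0,1.8,0,-1],[0.08,0,1.8,0,-1],[0.08,0,1.8,0,-1],[0.08,0,1.8,0,-1],[0.08,0,1.8,0,-1]]]' 8; python3 -c "
from h import *
a=vision.get_image('scene');cv2.imwrite('pics/c12.png',cv2.resize(a[120:220,200:330],(650,500),interpolation=2))
go(461.5,-42.5,12,128.9)"
```

```text
clock: 28.7
tcp_pos: [0.4618, -0.0423, 0.0121]
tcp_rot: [0.0, 0.433, 0.901, 0.0]
contact_force: [-0.4, 0.1, -0.7]
gripper_width: 0.0339
t 28.75 tcp [461.8 -42.3  12.1] yaw 128.68 tilt [ 0.0001 -0.    ] F [-0.4 -0.9  0.5] w 34.3 j7 2.16
rows: [ 0.   -0.01  0.  ] turn -0.04
```

View pics/c12.png

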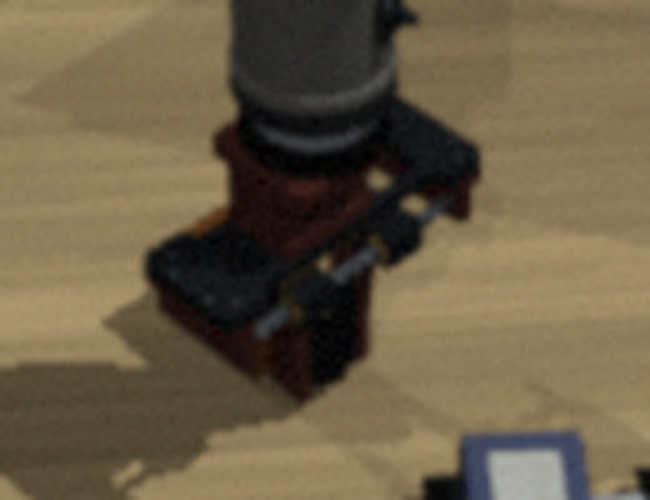

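The cap is gripped at 34 mm. Slow lift.

```bash
python3 -m crank '[[[0,0,-0.25,0,-1],[0,-0.05,-0.5,0,-1],[0,-0.12,-0.75,0,-1],[0,-0.2,-1,0,-1],[0,-0.3,-1.25,0,-1],[0,-0.3,-1.25,0,-1]]]'; python3 -c "
from h import *
a=vision.get_image('scene');cv2.imwrite('pics/c13.png',cv2.resize(a[100:220,190:330],(700,600),interpolation=2))
go(461.5,-42.5,12,128.9)"
```

```text
clock: 29.5
tcp_pos: [0.4549, -0.0481, 0.0502]
tcp_rot: [0.0, 0.433, 0.901, 0.0]
contact_force: [0.2, -0.2, -0.8]
gripper_width: 0.0339
t 29.55 tcp [455.  -47.9  49.9] yaw 128.67 tilt [0.001  0.0001] F [ 0.6  1.3 -0.6] w 33.7 j7 2.18
rows: [0.01 0.28 1.27] turn -0.04
```

View pics/c13.png

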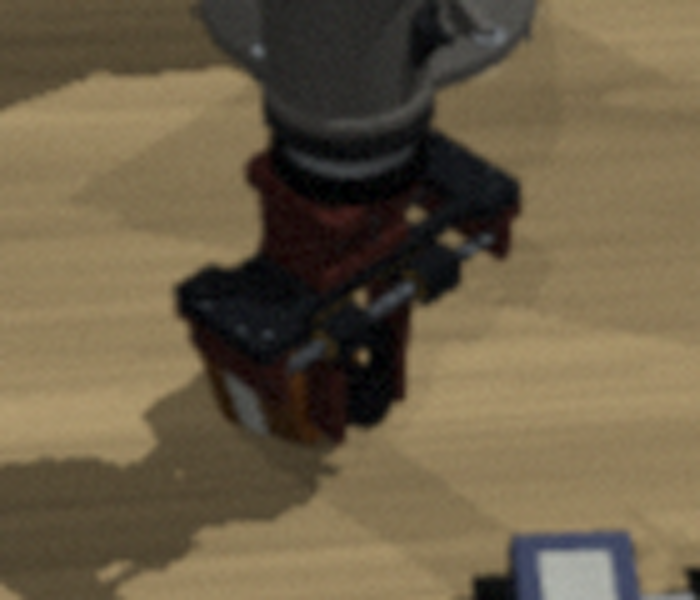

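It is tilting as planned with the base dragging lightly. Continue.

```bash
python3 -m crank '[[[0,-0.1,-0.2,0,-1],[0,-0.2,-0.4,0,-1],[0,-0.35,-0.6,0,-1],[0,-0.5,-0.8,0,-1],[0,-0.65,-1,0,-1],[0,-0.75,-1.2,0,-1],[0,-0.8,-1.4,0,-1],[0,-0.8,-1.4,0,-1],[0,-0.8,-1.4,0,-1]]]'; python3 -c "
from h import *
a=vision.get_image('scene');cv2.imwrite('pics/c14.png',cv2.resize(a[100:220,190:330],(700,600),interpolation=2))
go(461.5,-42.5,12,128.9)"
```

```text
clock: 30.68
tcp_pos: [0.4369, -0.0627, 0.092]
tcp_rot: [0.001, 0.433, 0.901, 0.0]
contact_force: [0.2, 1.3, 2.9]
gripper_width: 0.0338
t 30.73 tcp [436.9 -62.7  92. ] yaw 128.7 tilt [0.0016 0.0002] F [0.8 2.  5.3] w 33.8 j7 2.23
rows: [0.02 1.06 2.67] turn -0.03
```

View pics/c14.png

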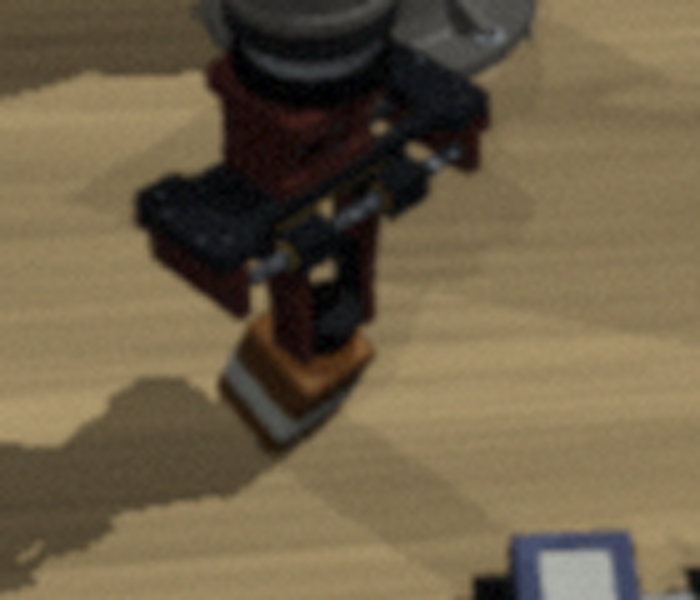

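```bash
python3 -m crank '[[[0,0,-0.15,0,-1],[0,0,-0.3,0,-1],[0,0,-0.5,0,-1],[0,0,-0.7,0,-1],[0,0,-0.7,0,-1]]]'; python3 -c "
from h import *
a=vision.get_image('scene');b=vision.get_image('top');cv2.imwrite('pics/c15.png',cv2.resize(a[100:220,190:330],(700,600),interpolation=2))
go(461.5,-42.5,12,128.9)"
```

```text
clock: 31.35
tcp_pos: [0.4363, -0.0629, 0.1131]
tcp_rot: [0.0, 0.433, 0.901, 0.0]
contact_force: [0.2, -0.1, -2.0]
gripper_width: 0.0337
t 31.45 tcp [435.9 -62.9 112.6] yaw 128.68 tilt [0.0001 0.    ] F [ 0.4 -0.3 -1.4] w 33.9 j7 2.23
rows: [-0.    1.09  3.35] turn -0.04
```

View pics/c15.png

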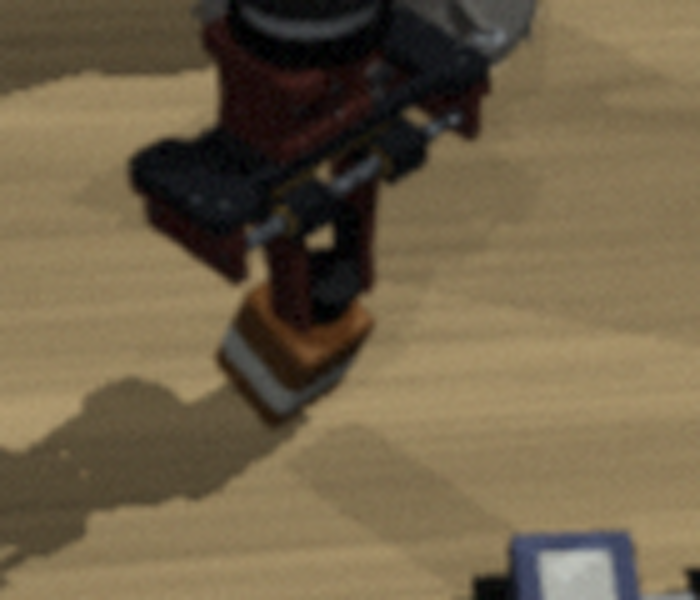

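```bash
python3 -c "
from h import *
go(633,-216,150,84.8)"
```

```text
t 31.45 tcp [435.9 -62.9 112.6] yaw 128.68 tilt [0.0001 0.    ] F [ 0.4 -0.3 -1.4] w 33.9 j7 2.23
rows: [-8.09  1.94 -1.25] turn 7.31
```

```bash
python3 -m crank '[[[0,0,-0.5,0,-1],[-0.4,0.1,-1,0.3,-1],[-1.2,0.3,-1.25,1,-1],[-2,0.5,-1.25,1.8,-1],[-3,0.7,-1.25,2.7,-1],[-4,0.95,-1.25,3.6,-1],[-5,1.2,-1.25,4.5,-1],[-6,1.45,-1.25,5.4,-1],[-7,1.7,-1.25,6.3,-1],[-7.6,1.85,-1.25,7,-1],[-8,1.94,-1.25,7.31,-1],[-8.09,1.94,-1.25,7.31,-1],[-8.09,1.94,-1.25,7.31,-1],[-8.09,1.94,-1.25,7.31,-1],[-8.09,1.94,-1.25,7.31,-1],[-8.09,1.94,-1.25,7.31,-1]]]'; python3 -c "
from h import *
a=vision.get_image('scene');b=vision.get_image('top');cv2.imwrite('pics/c16.png',cv2.resize(a[120:290,140:310],(600,600),interpolation=2))
cv2.imwrite('pics/c16t.png',cv2.resize(b[120:290,280:450],(600,600),interpolation=2))
go(633,-216,97,84.8)"
```

```text
clock: 33.45
tcp_pos: [0.633, -0.2158, 0.1502]
tcp_rot: [0.0, 0.738, 0.675, 0.0]
contact_force: [-0.2, 0.4, -1.9]
gripper_width: 0.0337
t 33.55 tcp [ 633.  -216.   150.1] yaw 84.82 tilt [0.0001 0.0001] F [-0.2 -0.1 -2. ] w 33.7 j7 1.8
rows: [-0.   -0.    1.77] turn 0.0
```

View pics/c16.png

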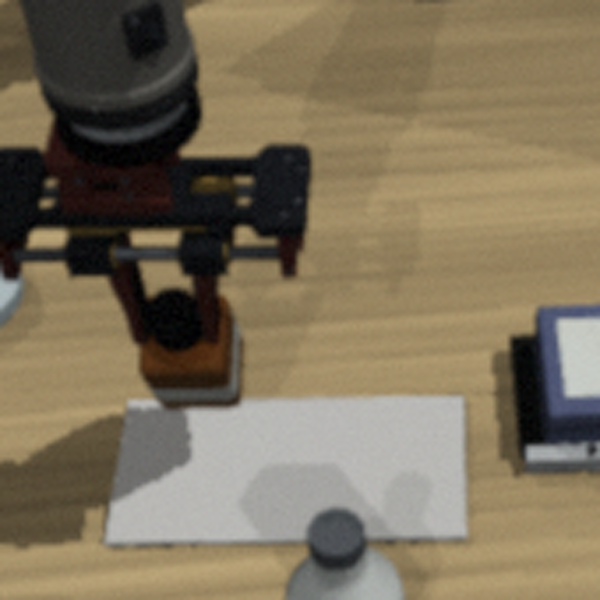

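View pics/c16t.png

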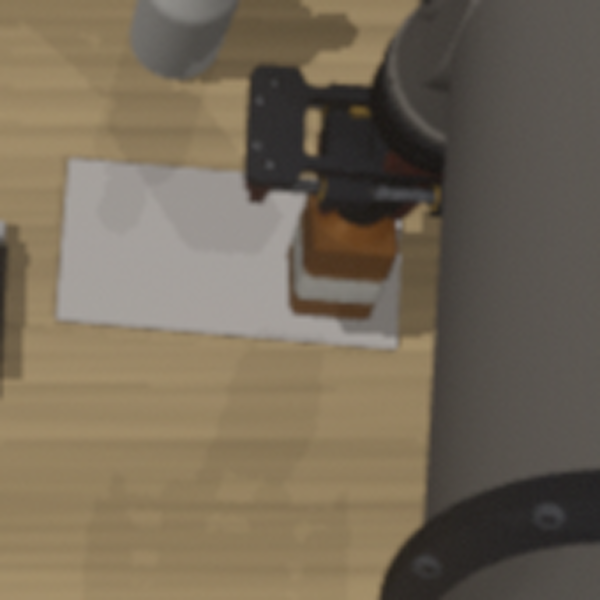

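The bottle still hangs tilted about 30°, base toward the robot, because pad friction holds it. I'll lower it close to the tile and ease the grip in steps so gravity finishes the swing.

```bash
python3 -m crank '[[[0,0,0.4,0,-1],[0,0,0.8,0,-1],[0,0,1.2,0,-1],[0,0,1.5,0,-1],[0,0,1.5,0,-1]]]'; python3 -m crank '[[[0,0,0,0,-1],[0,0,0,0,-1],[0,0,0,0,-1]]]' 5;  python3 -c "
from h import *
a=vision.get_image('scene');cv2.imwrite('pics/c17.png',cv2.resize(a[120:290,140:310],(600,600),interpolation=2))
go(633,-216,97,84.8)"
```

```text
clock: 34.17
tcp_pos: [0.6324, -0.2158, 0.1038]
tcp_rot: [-0.001, 0.738, 0.674, -0.001]
contact_force: [-0.6, -0.2, -3.0]
gripper_width: 0.0339
clock: 34.55
tcp_pos: [0.6333, -0.2161, 0.1055]
tcp_rot: [0.0, 0.738, 0.674, 0.0]
contact_force: [0.2, 0.5, -2.2]
gripper_width: 0.034
t 34.6 tcp [ 633.3 -216.1  105.4] yaw 84.82 tilt [ 0.0006 -0.0001] F [ 0.8  0.4 -1.6] w 33.5 j7 1.81
rows: [ 0.   -0.01  0.28] turn 0.0
```

View pics/c17.png

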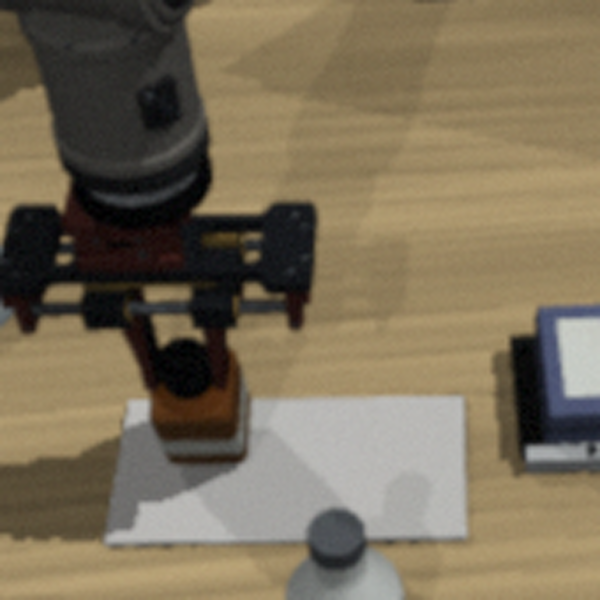

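```bash
python3 -m crank '[[[0,0,0,0,-1],[0,0,0,0,-1],[0,0,0,0,-1]]]' 4;  python3 -c "
from h import *
a=vision.get_image('scene')
t=env.state()['tcp_pos'];g=t+[0,0,.015]
R=np.array([[np.cos(-.09),-np.sin(-.09)],[np.sin(-.09),np.cos(-.09)]])
def pt(x,y,z): return np.r_[g[:2]+R@[x,y],g[2]+z]
for h in(-.103,-.023):
  P=proj('scene',[pt(x,y,h) for x,y in((.027,.027),(.027,-.027),(-.027,-.027),(-.027,.027))])
  cv2.polylines(a,[np.int32(np.round(P))],True,(0,255,0),1)
cv2.imwrite('pics/c18.png',cv2.resize(a[120:290,140:310],(600,600),interpolation=2))
go(633,-216,97,84.8)"
```

```text
clock: 34.98
tcp_pos: [0.633, -0.216, 0.105]
tcp_rot: [-0.0, 0.738, 0.674, -0.0]
contact_force: [0.9, 0.6, -3.4]
gripper_width: 0.0339
t 35.02 tcp [ 633. -216.  105.] yaw 84.82 tilt [-0.0001  0.    ] F [ 0.7 -0.1 -2.1] w 33.5 j7 1.81
rows: [ 0.   -0.    0.27] turn 0.0
```

View pics/c18.png

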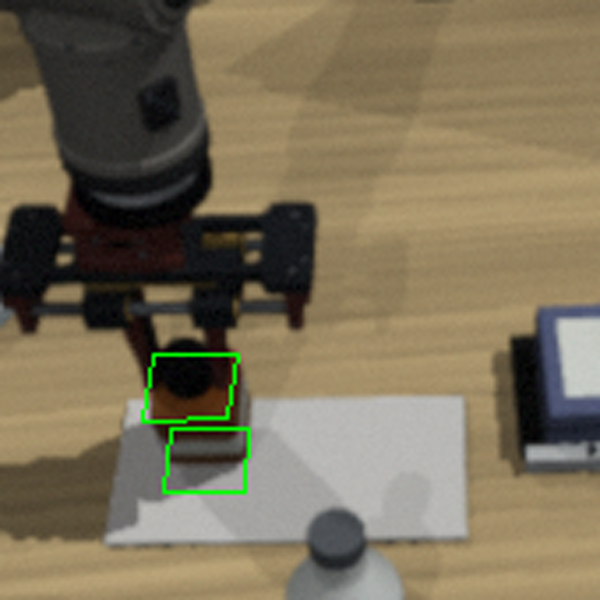

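The overlay (upright prediction) puts the base about 8 px away from where it is, so roughly 15–20° of tilt remains. Ease the grip further.

```bash
cat >> h.py <<'E'
def up(name,off=.015):
    a=vision.get_image('scene');s=env.state();t=s['tcp_pos'];g=t+[0,0,off]
    w,x,y,z=s['tcp_rot'];j=np.arctan2(2*x*y,2*x*x-1+0*w)-np.pi/2
    R=np.array([[np.cos(j),-np.sin(j)],[np.sin(j),np.cos(j)]])
    def pt(x,y,z): return np.r_[g[:2]+R@[x,y],g[2]+z]
    for h in(-.103,-.023):
        P=proj('scene',[pt(x,y,h) for x,y in((.027,.027),(.027,-.027),(-.027,-.027),(-.027,.027))])
        cv2.polylines(a,[np.int32(np.round(P))],True,(0,255,0),1)
    c=np.int32(proj('scene',[g-[0,0,.04]])[0]);x0=max(0,c[0]-65);y0=max(0,c[1]-65)
    cv2.imwrite('pics/%s.png'%name,cv2.resize(a[y0:y0+130,x0:x0+130],(600,600),interpolation=2))
E
python3 -m crank '[[[0,0,0,0,-1],[0,0,0,0,-1],[0,0,0,0,-1],[0,0,0,0,-1]]]' 3;  python3 -c "
from h import *
up('c19')
go(633,-216,97,84.8)"
```

```text
clock: 35.52
tcp_pos: [0.633, -0.216, 0.105]
tcp_rot: [-0.0, 0.738, 0.674, -0.0]
contact_force: [0.0, -0.3, -2.5]
gripper_width: 0.0338
t 35.58 tcp [ 633.1 -216.   105. ] yaw 84.82 tilt [-0.  0.] F [-0.4  0.3 -2.6] w 34.4 j7 1.81
rows: [-0.   -0.    0.27] turn 0.0
```

View pics/c19.png

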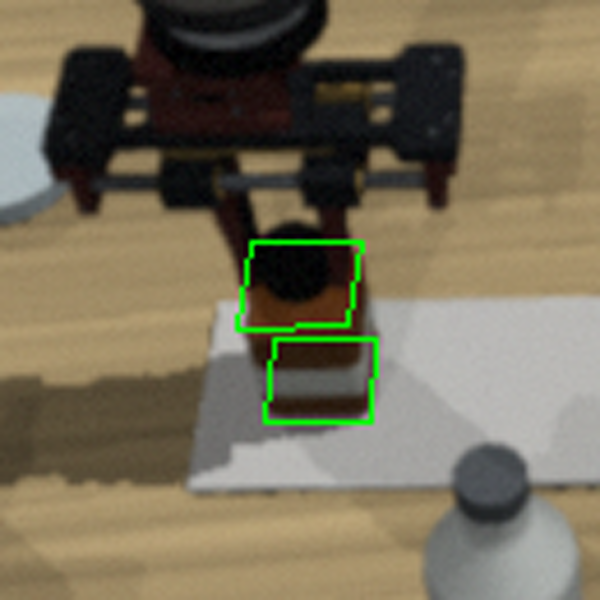

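Now nearly upright: the base edge is within about 1–2 px of prediction. Lower gently until touch.

```bash
python3 -m crank '[[[0,0,0.08,0,-1],[0,0,0.16,0,-1],[0,0,0.22,0,-1],[0,0,0.22,0,-1]]]'; python3 -m crank '[[[0,0,0.04,0,-1],[0,0,0.07,0,-1],[0,0,0.07,0,-1]]]';python3 -m crank '[[[0,0,0.04,0,-1],[0,0,0.07,0,-1],[0,0,0.07,0,-1]]]'; python3 -c "
from h import *
up('c20')
go(633,-216,97,84.8)"
```

```text
clock: 36.08
tcp_pos: [0.6334, -0.2161, 0.0989]
tcp_rot: [0.0, 0.738, 0.674, 0.0]
contact_force: [-1.5, 0.5, 2.6]
gripper_width: 0.034
clock: 36.45
tcp_pos: [0.633, -0.216, 0.0963]
tcp_rot: [-0.0, 0.738, 0.674, 0.0]
contact_force: [-1.3, 0.8, 3.3]
gripper_width: 0.034
clock: 36.83
tcp_pos: [0.6329, -0.216, 0.094]
tcp_rot: [-0.0, 0.738, 0.674, -0.0]
contact_force: [-1.5, 1.2, 2.6]
gripper_width: 0.0342
t 36.88 tcp [ 632.9 -216.    94. ] yaw 84.82 tilt [-0.0003  0.    ] F [-1.4  0.5  2.9] w 33.6 j7 1.81
rows: [ 0.   0.  -0.1] turn 0.0
```

View pics/c20.png

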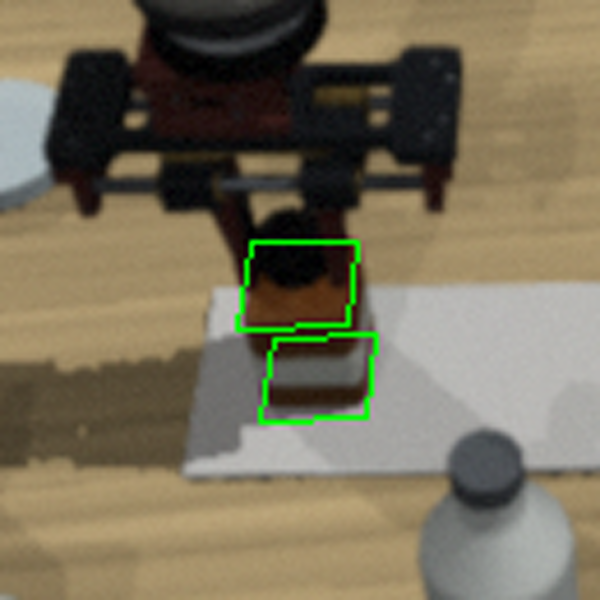

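```bash
python3 -c "
from h import *
t=env.state()['tcp_pos'];g=t+[0,0,.015];c=np.int32(proj('scene',[g-[0,0,.04]])[0]);x0,y0=c-65
f=lambda p:np.array(p)/(600/130)+[x0,y0]
print('base front edge z6',plane('scene',[f((270,404)),f((365,404))],.006)*1000)
print('shoulder front edge z86',plane('scene',[f((255,350)),f((350,358))],.086)*1000)
print('cap top centre z121',plane('scene',[f((290,232))],.121)*1000)
"
```

```text
base front edge z6 [[ 648.35800792 -240.41734625    6.        ]
 [ 653.8641738  -191.62449155    6.        ]]
shoulder front edge z86 [[ 672.67844213 -234.90720611   86.        ]
 [ 682.46222095 -189.86930591   86.        ]]
cap top centre z121 [[ 630.29533371 -213.99815755  121.        ]]
```

```bash
python3 -c "
from h import *
a=vision.get_image('top');b=vision.get_image('scene')
cv2.imwrite('pics/c21.png',np.hstack([cv2.resize(a[160:230,345:395],(400,560),interpolation=2),cv2.resize(b[185:255,175:225],(400,560),interpolation=2)]))"
```

```text
(no output)
```

View pics/c21.png

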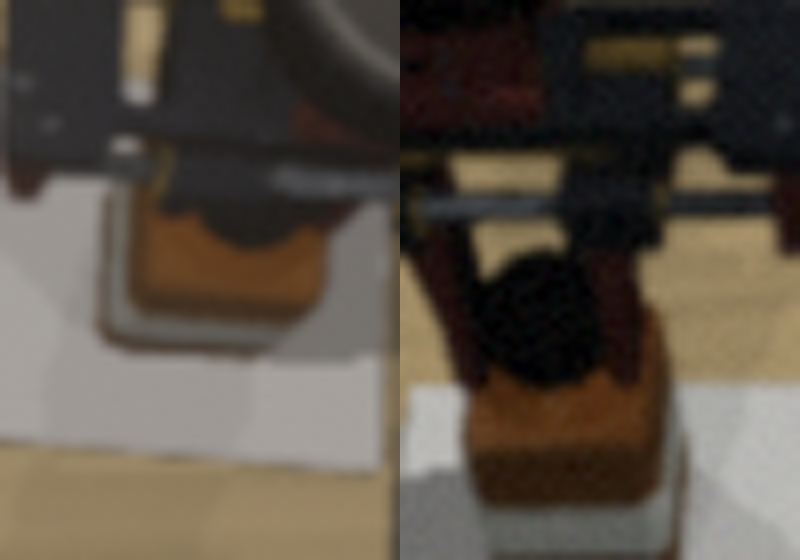

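```bash
python3 -c "
from h import *
print('base back',plane('top',[(345+200/8,160+347/8)],.006)*1000,'shoulder back',plane('top',[(345+230/8,160+312/8)],.084)*1000)
print('shoulder front',plane('scene',[(175+170/8,185+447/8)],.084)*1000)
b=cv2.imread('pics/c20.png')
"
```

```text
base back [[ 605.72726409 -220.45542524    6.        ]] shoulder back [[ 598.6588697  -211.68402734   84.        ]]
shoulder front [[ 657.29337171 -211.29974431   84.        ]]
```

Measured from both views, base and shoulder centres agree within about 2 mm (630 and 628), so it stands upright on the tile. Release.

```bash
python3 -m crank '[[[0,0,-0.02,0,-0.2],[0,0,-0.02,0,0],[0,0,-0.02,0,0.2],[0,0,-0.02,0,0.5],[0,0,-0.02,0,0.5],[0,0,-1,0,0.5],[0,0,-2.5,0,1],[0,0,-3.5,0,1],[4,-1,-3.5,-2,1],[4,-1,-3.5,-2,1],[4,-1,-3.5,-2,1]]]'; python3 -c "
from h import *
a=vision.get_image('top');b=vision.get_image('scene');cv2.imwrite('pics/t22.png',a);cv2.imwrite('pics/s22.png',b)
cv2.imwrite('pics/c22.png',np.hstack([cv2.resize(a[150:240,285:405],(480,360),interpolation=2),cv2.resize(b[180:290,160:290],(426,360),interpolation=2)])[:,:800])
go(470,257.5,130,109.7)"
```

```text
clock: 38.35
tcp_pos: [0.6139, -0.0869, 0.1994]
tcp_rot: [-0.001, 0.66, 0.751, 0.001]
contact_force: [0.5, -1.2, -0.4]
gripper_width: 0.0877
t 38.45 tcp [614.1 -93.5 199.5] yaw 96.89 tilt [ 0.0003 -0.0004] F [ 0.3 -0.5 -0. ] w 87.8 j7 1.79
rows: [12.19 -3.37  2.31] turn -2.14
```

View pics/c22.png

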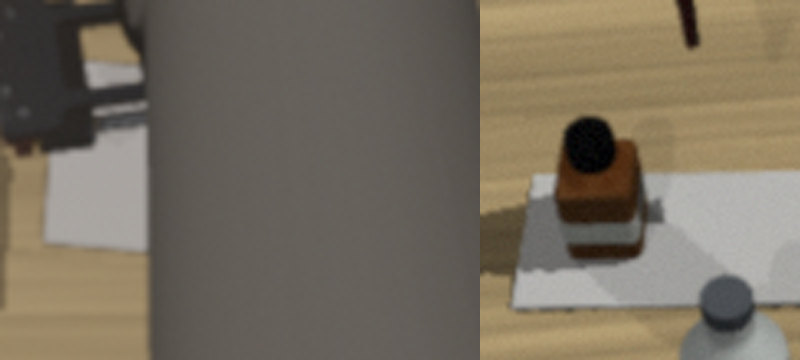

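View pics/s22.png

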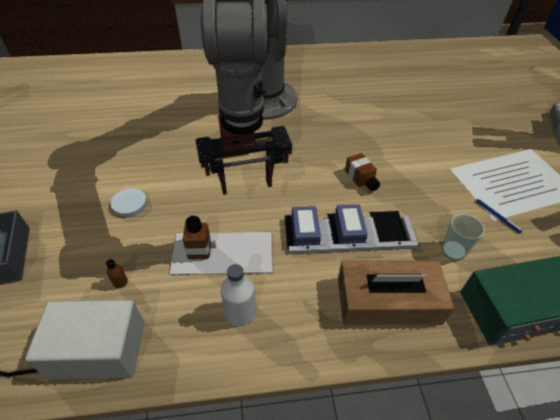

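Bottle R stands at scene (197,240), well on the tile. Now bottle L, unmoved at (362,172).

```bash
python3 -m crank '[[[2,-0.6,0,-0.4,1],[4,-1.1,0,-0.8,1],[6,-1.7,0.5,-1.1,1],[8,-2.2,1,-1.5,1],[10,-2.8,1.5,-1.9,1],[12,-3.37,2,-2.14,1],[12.19,-3.35,2.3,-2.14,1],[12.19,-3.35,2.3,-2.14,1],[12.19,-3.35,2.3,-2.14,1],[12.19,-3.35,2.3,-2.14,1],[12.19,-3.35,2.3,-2.14,1]]]'; python3 -c "
from h import *
b=vision.get_image('scene');cv2.imwrite('pics/c23.png',cv2.resize(b[90:210,300:440],(700,600),interpolation=2))
go(470.5,257.7,12,109.7)"
```

```text
clock: 39.83
tcp_pos: [0.4716, 0.2564, 0.1306]
tcp_rot: [0.0, 0.577, 0.817, 0.0]
contact_force: [-0.2, 0.8, 0.1]
gripper_width: 0.0876
t 39.88 tcp [471.4 256.7 130.6] yaw 109.58 tilt [0.0006 0.0002] F [-0.2 -0.1 -0.9] w 88.1 j7 1.26
rows: [ 0.04 -0.02  3.95] turn -0.02
```

View pics/c23.png

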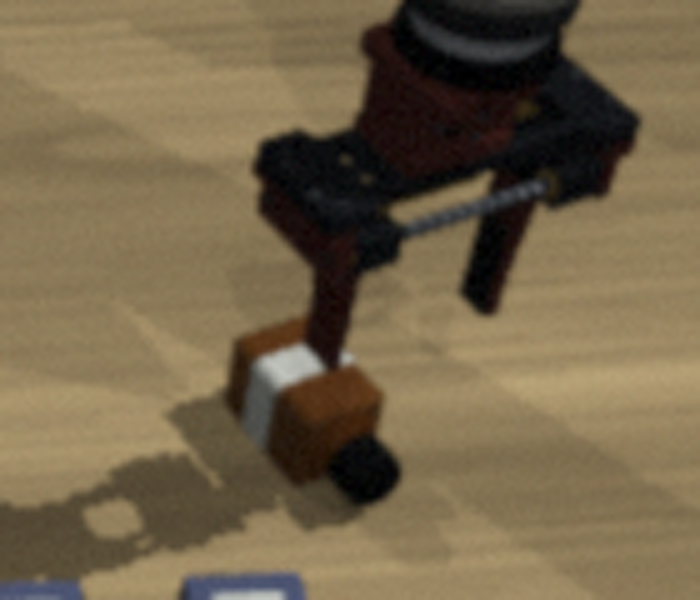

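```bash
python3 -m crank '[[[0.04,0,1.3,0,1],[0.04,0,2.6,0,1],[0.04,0,3.6,0,1],[0.04,0,3.93,0,1],[0.04,0,3.93,0,1],[0.04,0,3.93,0,-1],[0.04,0,3.93,0,-1],[0.04,0,3.93,0,-1],[0.04,0,3.93,0,-1],[0.04,0,3.93,0,-1],[0.04,0,3.93,0,-1],[0.04,0,3.93,0,-1],[0.04,0,3.93,0,-1]]]' 6; python3 -m crank '[[[0,0,-0.25,0,-1],[0,-0.05,-0.5,0,-1],[0,-0.12,-0.75,0,-1],[0,-0.2,-1,0,-1],[0,-0.3,-1.25,0,-1],[0,-0.4,-1.45,0,-1],[0,-0.5,-1.65,0,-1],[0,-0.65,-1.85,0,-1],[0,-0.8,-2.05,0,-1],[0,-0.95,-2.25,0,-1],[0,-1.05,-2.45,0,-1],[0,-1.1,-2.65,0,-1],[0,-1.1,-2.8,0,-1],[0,-1.1,-2.8,0,-1]]]' 6;python3 -c "
from h import *
b=vision.get_image('scene');cv2.imwrite('pics/c24.png',cv2.resize(b[90:210,300:440],(700,600),interpolation=2))
go(643,-106,150,84.8)"
```

```text
clock: 41.5
tcp_pos: [0.4704, 0.2585, 0.0124]
tcp_rot: [-0.0, 0.576, 0.817, -0.0]
contact_force: [-0.4, -0.8, 1.1]
gripper_width: 0.0339
clock: 43.25
tcp_pos: [0.4397, 0.2476, 0.0967]
tcp_rot: [0.0, 0.576, 0.817, 0.0]
contact_force: [0.4, 0.6, -2.1]
gripper_width: 0.0338
t 43.3 tcp [439.5 247.5  96.5] yaw 109.66 tilt [0.0003 0.0002] F [ 0.3  0.1 -1.9] w 33.9 j7 1.23
rows: [-13.38   2.42  -1.78] turn 4.14
```

View pics/c24.png

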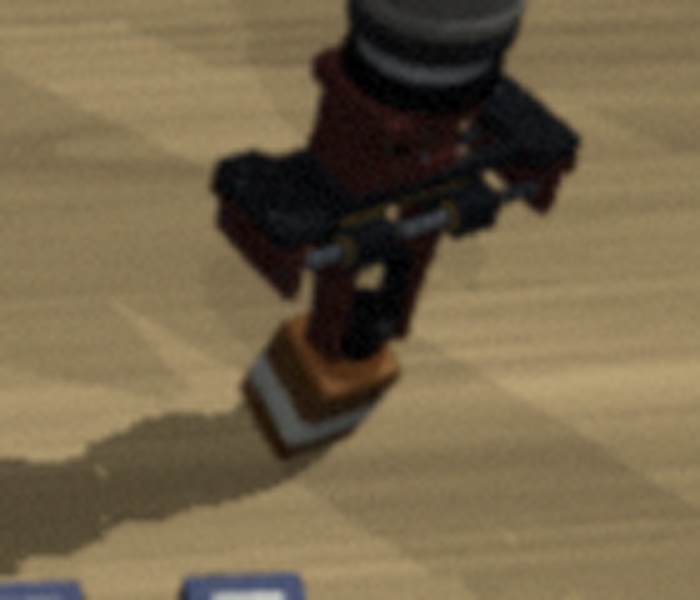

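```bash
python3 -m crank '[[[0,0,-0.6,0,-1],[0,0,-1.6,0,-1],[0,0,-2.6,0,-1],[-0.4,0.1,-2.9,0.1,-1],[-1.4,0.25,-2.9,0.4,-1],[-2.8,0.5,-2.9,0.9,-1],[-4.2,0.75,-2.9,1.3,-1],[-5.6,1,-2.9,1.7,-1],[-7,1.27,-2.9,2.2,-1],[-8.4,1.5,-2.9,2.6,-1],[-9.8,1.8,-2.9,3,-1],[-11.2,2,-2.9,3.5,-1],[-12.4,2.25,-2.9,3.9,-1],[-13.1,2.4,-2.9,4.1,-1],[-13.38,2.42,-2.9,4.14,-1],[-13.38,2.42,-2.9,4.14,-1],[-13.38,2.42,-2.9,4.14,-1],[-13.38,2.42,-2.9,4.14,-1]]]' 8;python3 -c "
from h import *
up('c25')
go(643,-106,105,84.8)"
```

```text
clock: 45.55
tcp_pos: [0.6426, -0.1048, 0.1835]
tcp_rot: [-0.0, 0.738, 0.675, 0.0]
contact_force: [1.1, 0.3, -1.5]
gripper_width: 0.0338
t 45.6 tcp [ 642.6 -105.1  183.5] yaw 84.9 tilt [0.0001 0.0004] F [ 0.2 -0.3 -1.5] w 34.0 j7 1.62
rows: [-0.03  0.02  2.62] turn 0.02
```

View pics/c25.png

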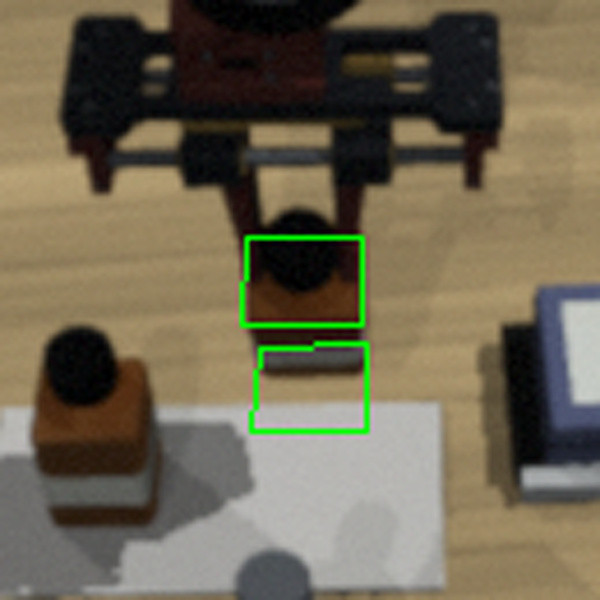

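Still tilted. Same recipe: lower to just above the tile and ease the grip.

```bash
python3 -m crank '[[[0,0,0.5,0,-1],[0,0,1.1,0,-1],[0,0,1.7,0,-1],[0,0,2.2,0,-1],[0,0,2.5,0,-1],[0,0,2.55,0,-1],[0,0,2.55,0,-1]]]'; python3 -m crank '[[[0,0,0,0,-1],[0,0,0,0,-1],[0,0,0,0,-1]]]' 5; python3 -m crank '[[[0,0,0,0,-1],[0,0,0,0,-1],[0,0,0,0,-1]]]' 4; python3 -m crank '[[[0,0,0,0,-1],[0,0,0,0,-1],[0,0,0,0,-1],[0,0,0,0,-1]]]' 3; python3 -c "
from h import *
up('c26')
go(643,-106,105,84.8)"
```

```text
clock: 46.48
tcp_pos: [0.6431, -0.1063, 0.1072]
tcp_rot: [0.0, 0.738, 0.674, 0.0]
contact_force: [0.6, 0.2, -2.2]
gripper_width: 0.0338
clock: 46.85
tcp_pos: [0.6429, -0.1062, 0.1071]
tcp_rot: [0.0, 0.738, 0.674, 0.0]
contact_force: [-0.2, -0.2, -2.5]
gripper_width: 0.034
clock: 47.22
tcp_pos: [0.6427, -0.1062, 0.1068]
tcp_rot: [-0.0, 0.738, 0.674, -0.0]
contact_force: [0.6, 0.5, -1.9]
gripper_width: 0.0338
clock: 47.72
tcp_pos: [0.6428, -0.1062, 0.1069]
tcp_rot: [0.0, 0.738, 0.674, 0.0]
contact_force: [-0.3, 0.3, -1.3]
gripper_width: 0.0339
t 47.77 tcp [ 642.7 -106.2  106.8] yaw 84.82 tilt [-0.  0.] F [ 0.1  0.6 -2.6] w 33.7 j7 1.63
rows: [0.01 0.01 0.06] turn 0.0
```

View pics/c26.png

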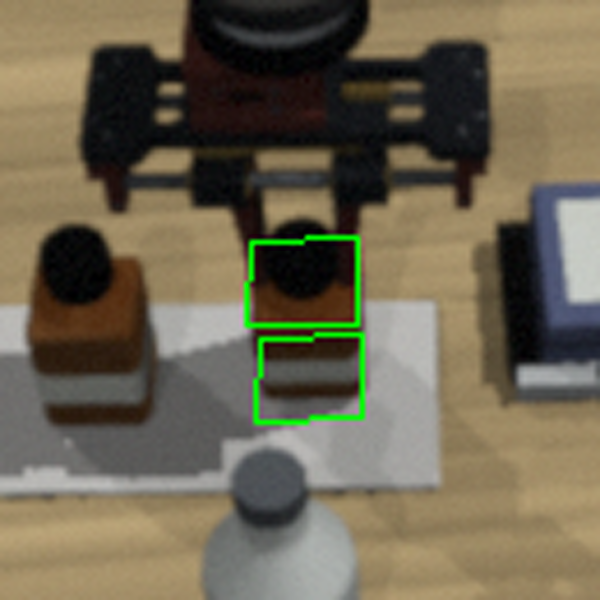

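About 5 px of tilt remains. A small quick move toward the robot lets the base's inertia right it.

```bash
python3 -m crank '[[[0,-0.4,0,0,-1],[0,-0.4,0,0,-1],[0,-0.4,0,0,-1]]]'; python3 -c "
from h import *
up('c27')"
```

```text
clock: 48.15
tcp_pos: [0.6307, -0.1051, 0.107]
tcp_rot: [0.0, 0.738, 0.674, 0.0]
contact_force: [0.5, 0.4, -2.8]
gripper_width: 0.0339
```

View pics/c27.png

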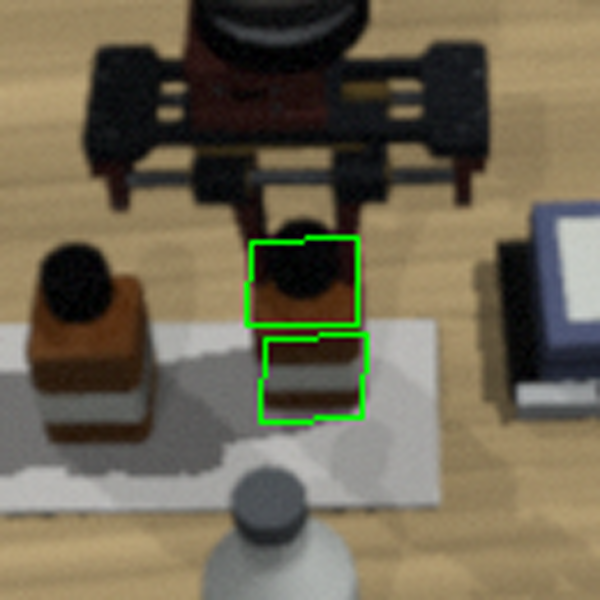

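Now within about 3 px, like the first bottle. Lower gently to touch.

```bash
python3 -m crank '[[[0,0,0.08,0,-1],[0,0,0.16,0,-1],[0,0,0.24,0,-1],[0,0,0.28,0,-1],[0,0,0.28,0,-1]]]'; python3 -m crank '[[[0,0,0.04,0,-1],[0,0,0.08,0,-1],[0,0,0.08,0,-1]]]';python3 -m crank '[[[0,0,0.04,0,-1],[0,0,0.08,0,-1],[0,0,0.08,0,-1]]]'; python3 -c "
from h import *
a=vision.get_image('top');b=vision.get_image('scene')
cv2.imwrite('pics/c28.png',np.hstack([cv2.resize(a[155:225,300:350],(400,560),interpolation=2),cv2.resize(b[190:260,220:270],(400,560),interpolation=2)]))
cv2.imwrite('pics/t28.png',a);cv2.imwrite('pics/s28.png',b)
go(643,-106,94,84.8)"
```

```text
clock: 48.82
tcp_pos: [0.6312, -0.1052, 0.0989]
tcp_rot: [0.0, 0.738, 0.674, 0.0]
contact_force: [-0.4, -0.5, 3.8]
gripper_width: 0.0339
clock: 49.2
tcp_pos: [0.6307, -0.1051, 0.0959]
tcp_rot: [-0.0, 0.738, 0.674, -0.0]
contact_force: [-0.8, 0.9, 3.7]
gripper_width: 0.0335
clock: 49.58
tcp_pos: [0.6306, -0.1051, 0.0934]
tcp_rot: [-0.0, 0.738, 0.674, -0.0]
contact_force: [-1.8, -0.1, 2.5]
gripper_width: 0.034
t 49.67 tcp [ 630.7 -105.1   93.4] yaw 84.82 tilt [-0.0003 -0.    ] F [-1.1 -0.1  1.9] w 33.6 j7 1.64
rows: [ 0.01  0.41 -0.02] turn 0.0
```

View pics/c28.png

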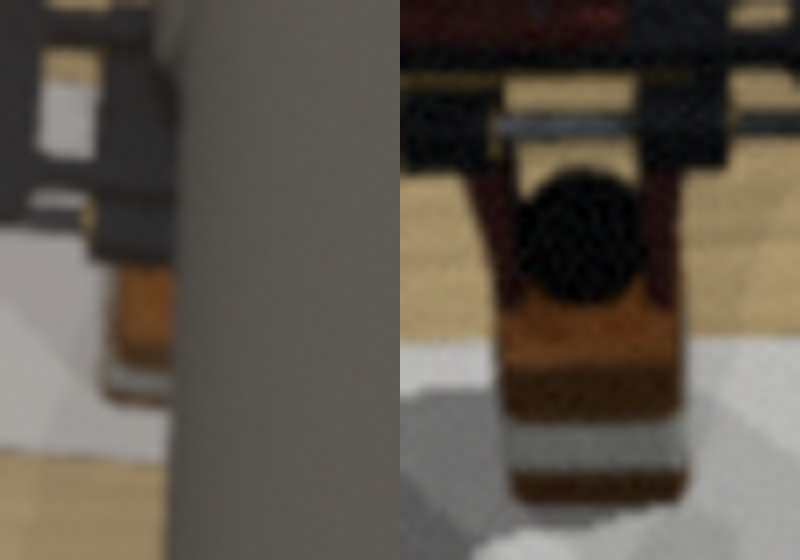

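```bash
python3 -c "
from h import *
print('base back',plane('top',[(316.3,205)],.006)*1000,'sh back',plane('top',[(318.1,200)],.086)*1000)
print('base front',plane('scene',[(245,252.7)],.006)*1000,'sh front',plane('scene',[(244.4,235.6)],.086)*1000)
print('standing ref: base/sh front bottle R', )
b=cv2.imread('pics/s28.png');cv2.imwrite('pics/c29.png',cv2.resize(b[205:265,180:255],(750,600),interpolation=2))
"
```

```text
base back [[602.35879069 -86.84057924   6.        ]] sh back [[596.58234612 -83.57565801  86.        ]]
base front [[ 646.46663357 -105.08943802    6.        ]] sh front [[ 655.87380762 -103.09565692   86.        ]]
standing ref: base/sh front bottle R
```

View pics/c29.png

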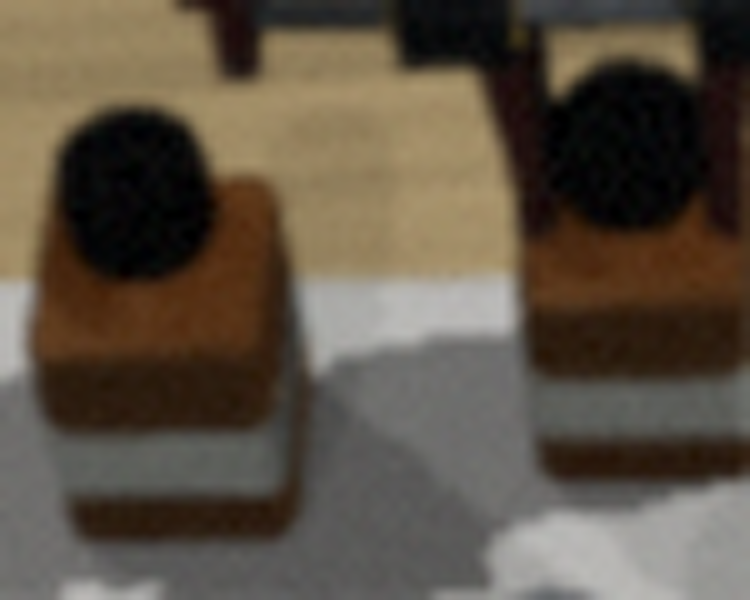

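Compared with the standing bottle (shoulder-to-base 177 units), the held one shows 172: upright within a degree or two. Release and back away.

```bash
python3 -m crank '[[[0,0,-0.02,0,-0.2],[0,0,-0.02,0,0],[0,0,-0.02,0,0.2],[0,0,-0.02,0,0.5],[0,0,-0.02,0,0.5],[0,0,-1,0,0.5],[0,0,-2.5,0,1],[0,0,-3.5,0,1],[0,0,-4,0,1],[2,-2,-4,0,1],[4,-4,-4,0,1],[8,-4,-4,0,1],[12,-4,-4,0,1],[16,-4,-4,0,1],[16,-4,-4,0,1],[16,-4,-4,0,1]]]'; python3 -c "
from h import *
a=vision.get_image('top');b=vision.get_image('scene');cv2.imwrite('pics/t30.png',a);cv2.imwrite('pics/s30.png',b)
go(0,0,0)"
```

```text
clock: 51.68
tcp_pos: [0.5508, 0.3045, 0.2128]
tcp_rot: [-0.0, 0.738, 0.674, -0.001]
contact_force: [1.2, 0.8, 0.5]
gripper_width: 0.0876
t 51.77 tcp [548.3 312.  212.3] yaw 85.45 tilt [-0.0025  0.0038] F [-0.8  0.8  0.4] w 87.9 j7 0.88
rows: [-11.84 -17.37   7.08] turn 0
```

View pics/t30.png

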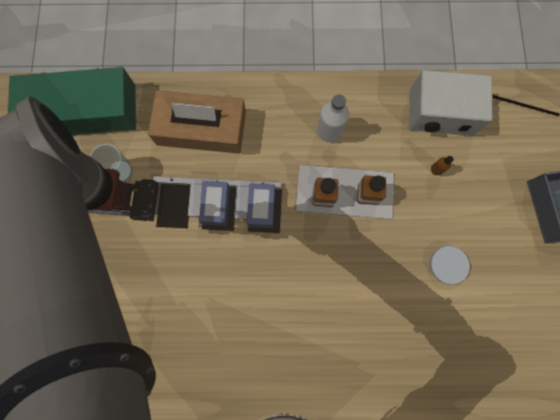

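View pics/s30.png

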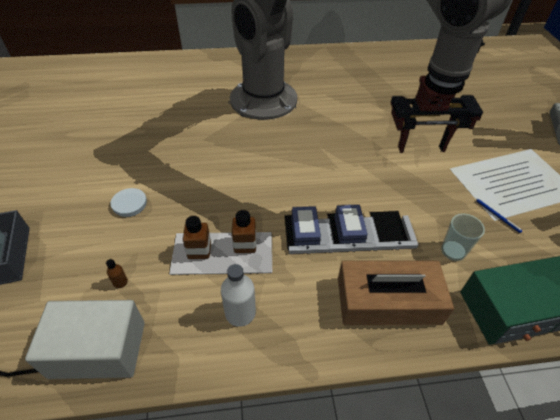

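Both bottles stand on the tile, both boxes are in bays, and the dish, beaker and dropper have not moved. A final close check on the boxes and the bottle bases.

```bash
python3 -c "
from h import *
a=cv2.imread('pics/t30.png');b=cv2.imread('pics/s30.png')
cv2.imwrite('pics/c31.png',np.vstack([np.hstack([cv2.resize(a[170:240,185:285],(400,280),interpolation=2),cv2.resize(a[160:230,295:395],(400,280),interpolation=2)]),np.hstack([cv2.resize(b[195:255,280:380],(400,240),interpolation=2),cv2.resize(b[205:275,170:270],(400,240),interpolation=2)])]))
for nm,s,t in(('mid',(351,219),(214,202)),('right',(306,223),(261,206))):
    print(nm,white('scene',b,s,.048,rad=14),white('top',a,t,.048,rad=14))
for s,z in(((128,202),.018),):print('dish',white('scene',b,s,z),white('top',a,(450,265),z))
"
```

```text
mid (array([607.51514476, 162.5399428 ]), array([38.80286026, 72.41941833]), -3.9095993041992188) (array([622.36247202, 165.43194795]), array([310.48010254,  99.3552475 ]), 86.7823715209961)
right (array([612.68287062,  48.78451647]), array([39.22127533, 47.23834991]), -6.329498291015625) (array([604.09584115,  50.2883494 ]), array([43.25296402, 68.5661087 ]), -0.32171630859375)
dish (array([ 452.08885725, -400.96385879]), array([89.07568359, 89.75525665]), -34.40056610107422) (array([ 451.91995763, -400.26031234]), array([92.50353241, 89.94391632]), 89.72747802734375)
```

View pics/c31.png

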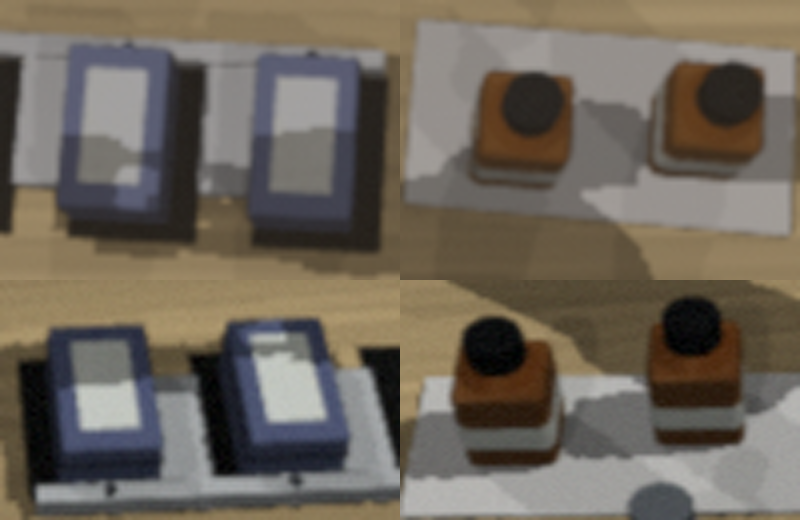

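```bash
python3 -m crank '[[[2,-3,-1,0,1],[4,-5,-1,0,1],[6,-6,-1,0,1],[8,-6,-1,0,1],[8,-6,-1,0,1],[8,-6,-1,0,1],[8,-6,-1,0,1]]]'; python3 -c "
from h import *
a=vision.get_image('top');b=vision.get_image('scene');cv2.imwrite('pics/t32.png',a);cv2.imwrite('pics/s32.png',b)
def lab(n,im,c):
    H,S,V=cv2.split(cv2.cvtColor(im,cv2.COLOR_BGR2HSV));m=np.zeros(S.shape,np.uint8);x,y=c
    r=14 if n=='top' else 13
    m[y-24:y+24,x-r:x+r]=((S<50)&(V>(85 if n=='scene' else 105)))[y-24:y+24,x-r:x+r]
    k=max(blobs(m,40),key=cv2.contourArea);w=plane(n,k[:,0,:],.048)[:,:2]*1000;return cv2.minAreaRect(w.astype(np.float32))
for nm,s,t in(('mid',(351,219),(214,202)),('right',(306,223),(261,205))): print(nm,lab('scene',b,s),lab('top',a,t))
cv2.imwrite('pics/c32.png',np.hstack([cv2.resize(a[170:240,150:290],(800,400),interpolation=2)]))
"
```

```text
clock: 52.65
tcp_pos: [0.3941, 0.5569, 0.2425]
tcp_rot: [0.001, 0.738, 0.674, -0.001]
contact_force: [-0.0, -0.1, 1.4]
gripper_width: 0.0878
mid ((603.228515625, 163.74900817871094), (39.04883575439453, 72.8411865234375), 86.89521789550781) ((604.779296875, 164.415771484375), (42.928504943847656, 77.40824890136719), 87.2717514038086)
right ((597.141845703125, 49.866851806640625), (39.324405670166016, 71.7632064819336), 86.32411193847656) ((598.864013671875, 50.16673278808594), (43.80961990356445, 77.89202880859375), 87.76655578613281)
```

View pics/c32.png

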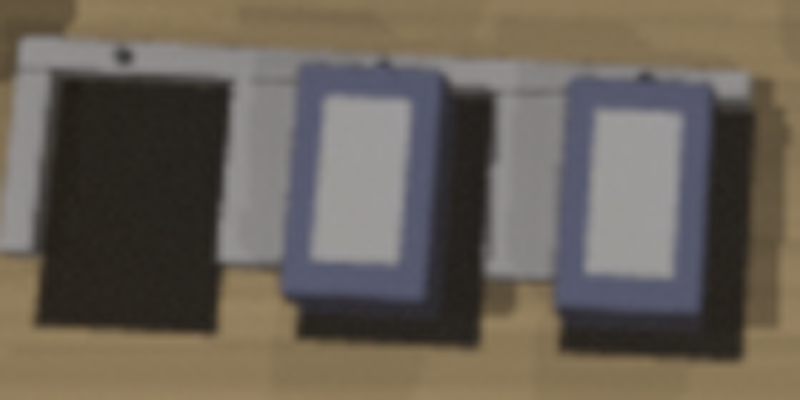

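Both boxes measure square (about −3.0° against the frame's −3.3°), with centres 114 mm apart as expected. Handing in.

```bash
python3 -c "
from station import env
print(env.close_job(), env.state()['clock'])"
```

```text
the job is handed in; nothing more can be done
the job is handed in; nothing more can be done
```

I handed the job in at about 53 s, with both slide boxes seated in the frame and both bottles standing on the tile. Only two slide boxes were in the scene.

- **Boxes:** They are in the middle and right bays, label up. The second box was knocked about 27 mm towards the dish partway through, so I measured it again before picking it up. I pushed each box onto the rail and then the stop with shut fingers. Both pushes went stiff at once, at matching places in the two bays.
- **Box checks:** In the last pictures the box centres are 114 mm apart, as the bays are. The label angles average about −3.0° against the frame's −3.3°. The single-view readings ranged from −2.2° to −3.7°, so the camera cannot settle the angle closer than about 1°; the stiff contact is the stronger evidence that they are flush.
- **Bottles:** I lifted each bottle by its cap and let it swing in the jaws. I then lowered it until it touched the tile before letting go. Both hung tilted at first, and I had to ease the grip to 3 N, with a small nudge for the second one. Each slid about 5 mm in the fingers as it touched down, but neither was dropped. The last pictures show both upright, with their whole bases on the tile.
- **Bystanders:** The petri dish measures the same as at the start. The beaker and dropper look unmoved in the pictures, but I did not measure them.

No check failed. The highest forces I saw at the tool were about 18 N.

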